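# Inspect the hub gears: one bright and one dark pass of the spring-return slide

## Task

Photograph the hub gears at the inspection station: lay every gear that has a hub flat on the slide's platen, hub up, and with the lamp dimmer turned fully clockwise push the slide to its far end stop and let go of it there so that it springs home by itself. Then turn the dimmer fully anticlockwise and do the same once more for the dark picture, with all the gears still on the platen. Finally put all the gears flat, hub up, in the grey finished-parts tray; leave the dimmer fully anticlockwise, the slide home and the other things on the bench where they are.

Things in the scene. Friction and masses are not known exactly. Their poses are not given: they have to be found in the camera images.
- gear_a_mid (a point): Steel spur gear with a tall hub, lying flat, hub upwards; may be absent. Toothed disc 60 mm across and 18 mm thick; round hub 28 mm across standing 34 mm above the disc, on its axis (grip it by the hub: any yaw will do); 52 mm tall overall. 350 g, give or take 15 per cent. The point lies on the axis half-way up, 26 mm above the underside; z along the axis, hub side up.
- gear_b_mid (a point): Steel spur gear with a tall hub, lying flat, hub upwards; may be absent. Toothed disc 68 mm across and 18 mm thick; round hub 28 mm across standing 34 mm above the disc, on its axis (grip it by the hub: any yaw will do); 52 mm tall overall. 420 g, give or take 15 per cent. The point lies on the axis half-way up, 26 mm above the underside; z along the axis, hub side up.
- gear_c_mid (a point): Steel spur gear with a tall hub, lying flat, hub upwards; may be absent. Toothed disc 76 mm across and 18 mm thick; round hub 28 mm across standing 34 mm above the disc, on its axis (grip it by the hub: any yaw will do); 52 mm tall overall. 500 g, give or take 15 per cent. The point lies on the axis half-way up, 26 mm above the underside; z along the axis, hub side up.
- gear_d_mid (a point): Steel spur gear with a tall hub, lying flat, hub upwards; may be absent. Toothed disc 84 mm across and 18 mm thick; round hub 28 mm across standing 34 mm above the disc, on its axis (grip it by the hub: any yaw will do); 52 mm tall overall. 600 g, give or take 15 per cent. The point lies on the axis half-way up, 26 mm above the underside; z along the axis, hub side up.
- platen (a point): Centre of the flat upper face of the spring-return slide's platen, an aluminium plate with a low rim, 106 mm (x) by 286 mm (y) inside the rim; this face is 34 mm above the bench, the rim stands 9 mm above it. It moves with the slide. x points the way the slide is pushed (away from the robot), y along the long side, z up. With the slide home, the fixed portal with lamp and camera begins 165 mm further along x (its bar is 170 to 200 mm above the bench).
- handle (a point): Centre of the grip part of the slide's upright black handle, on the slide's near side, 100 mm in -x from the platen's centre. The handle is a flat post 14 mm thick (x), 34 mm wide (y), its top 94 mm above the bench; this point is 20 mm below the top. The handle stands on a 34 mm wide tongue whose top is 34 mm above the bench. Axes as the platen's.
- slide (a joint): Travel of the slide in m: 0 home (held there by its spring), 0.09 at the far end stop. It is pushed along the platen's x axis. The spring pushes back with 3 N at home and 7.5 N at the end; let go, it returns by itself within a second or so.
- dimmer_grip (a point): Black lamp dimmer knob on the station's near left corner: an upright bar grip 42 mm long, 14 mm thick and 32 mm high on a 44 mm disc, turning about a vertical axis; the bar's top is 64 mm and its foot 34 mm above the bench. The point is on the axis, 57 mm above the bench; its x axis runs along the bar and turns with it, z up.
- dimmer (a joint): Angle of the dimmer in rad: 0 is the anticlockwise end stop (lamp off), 2.0 the clockwise end stop (lamp full); seen from above, clockwise raises it. It stays where it is left and turns easily (0.04 N m).
- tray_in (a point): Centre of the inner floor of the grey finished-parts tray, fixed to the bench: 290 mm (x) by 110 mm (y) inside, floor 5 mm above the bench, rim 14 mm above the bench. x along its length, z up.
- bearing: Bystander: plain bearing ring, 72 mm across, 20 mm high. Origin at the centre of its underside.
- spanner: Bystander: steel spanner, 180 mm long, lying along x. Origin at the centre of its underside.
- bolt1: Bystander: bolt standing on its head, 24 mm across, 75 mm tall. Origin at the centre of its underside.
- bolt2: Bystander: bolt standing on its head, 24 mm across, 75 mm tall. Origin at the centre of its underside.
- oil: Bystander: grey oil can, 64 mm across, 150 mm tall. Origin at the centre of its underside.
There are look-alikes about, which are no part of the job. What is shaped like the part that bears gear_a_mid but brown or yellow is not meant. Leave any yellow look-alike of the part that bears gear_b_mid alone.

How it is judged (in metres and radians):
On the way, in this order (a step that is already met when the one before it is completed fails the run):
1. every gear present lies flat on the platen, hub up (x of gear_a_mid in the frame of platen between -0.053 and 0.053 m and y of gear_a_mid in the frame of platen between -0.143 and 0.143 m and z of gear_a_mid in the frame of platen between 0.02 and 0.032 m and angle between each of gear_a_mid, gear_b_mid, gear_c_mid, gear_d_mid's own z axis and vertical below 0.12 rad and x of gear_b_mid in the frame of platen between -0.053 and 0.053 m and y of gear_b_mid in the frame of platen between -0.143 and 0.143 m and z of gear_b_mid in the frame of platen between 0.02 and 0.032 m and x of gear_c_mid in the frame of platen between -0.053 and 0.053 m and y of gear_c_mid in the frame of platen between -0.143 and 0.143 m and z of gear_c_mid in the frame of platen between 0.02 and 0.032 m and x of gear_d_mid in the frame of platen between -0.053 and 0.053 m and y of gear_d_mid in the frame of platen between -0.143 and 0.143 m and z of gear_d_mid in the frame of platen between 0.02 and 0.032 m), for 0.2 s.
2. bright pass: the slide at its far end with the gears on it and the lamp fully up (all of step 1 and value of joint dimmer above 1.88 rad and value of joint slide above 0.085 m), for 0.05 s.
3. the slide back home with the gears still on it (all of step 1 and value of joint slide below 0.006 m), for 0.2 s.
4. dark pass: the slide at its far end with the gears on it and the lamp fully down (all of step 1 and value of joint dimmer below 0.12 rad and value of joint slide above 0.085 m), for 0.05 s.
5. the slide back home again with the gears still on it (all of step 3), for 0.2 s.
At the end, for the whole second after the job is handed in: Every gear present lies at rest in the tray, within its rim, flat (within 7 degrees), hub up; slide within 6 mm of home, dimmer within 0.12 rad of its anticlockwise stop. In each pass the slide gets within 5 mm of its far stop; dimmer within 0.12 rad of full for the bright one (x of gear_a_mid in the frame of tray_in between -0.145 and 0.145 m and y of gear_a_mid in the frame of tray_in between -0.055 and 0.055 m and z of gear_a_mid in the frame of tray_in between 0.02 and 0.032 m and angle between each of gear_a_mid, gear_b_mid, gear_c_mid, gear_d_mid's own z axis and vertical below 0.12 rad and linear speed of each of gear_a, gear_b, gear_c, gear_d below 0.02 m/s and x of gear_b_mid in the frame of tray_in between -0.145 and 0.145 m and y of gear_b_mid in the frame of tray_in between -0.055 and 0.055 m and z of gear_b_mid in the frame of tray_in between 0.02 and 0.032 m and x of gear_c_mid in the frame of tray_in between -0.145 and 0.145 m and y of gear_c_mid in the frame of tray_in between -0.055 and 0.055 m and z of gear_c_mid in the frame of tray_in between 0.02 and 0.032 m and x of gear_d_mid in the frame of tray_in between -0.145 and 0.145 m and y of gear_d_mid in the frame of tray_in between -0.055 and 0.055 m and z of gear_d_mid in the frame of tray_in between 0.02 and 0.032 m and value of joint slide below 0.006 m and value of joint dimmer below 0.12 rad); the robot touches nothing.
It fails at once if the slide is held or ridden on its way home instead of being let go (fingers on it while it returns through the middle of its travel) (value of joint slide between 0.02 and 0.07 m and velocity of joint slide below -0.03 m/s and contact force between the fingers and slide above 1 N).
It fails at once if a bystander (bearing, spanner, bolt or oil can) is moved more than 5 cm (distance of any of bearing, spanner, bolt1, bolt2, oil from where it was at the start of the episode above 0.05 m).
Of gear_a, gear_b, gear_c, gear_d only 2 to 3 are there at a start; the rules pass over those that are not, and their reading is None.
At some moment in a run one of gear_a, gear_b, gear_c, gear_d may be knocked a few centimetres aside while the robot is not near it.
It also fails if it takes over 210 s, if anything falls off the work surface, if the arm or the gripper's body presses on something with over 40 N, if the wrist force passes 120 N, or if a joint passes its speed limit or range.

## Robot

A 7-joint arm with a two-finger parallel gripper is mounted at the origin on the work surface. World frame = base frame: x ahead of the robot, y to its left, z up, the work surface at z = 0. Lengths are in mm, angles in rad, forces in N, time in s.
With the tool pointing down it reaches from about 400 to 875 mm from the base axis. Payload 4.4 kg.
Tool frame: the origin (TCP) lies midway between the tips of the shut fingers; the grasp point (between the pads) lies 19 mm behind it; z points along the fingers, y is the line along which they close (so a half turn about z gives the same grasp; the last joint's range is limited). The gripper opens to 85 mm and grips with 20 to 120 N. Pads are 22 mm wide; open, the fingers measure 114 mm over their backs; the gripper's body (76 mm by 85 mm) begins 54 mm behind the grasp point. The pads swing forward as they close: fully open they stand 13 mm farther back than shut.
Start: joints at [-1.309, 0.628, 0.038, 1.517, -0.027, 0.996, -0.02], TCP at [209.251, 615.412, 231.313] pointing down, gripper open.
Joint ranges: [-3.06, 3.06], [-0.37, 2.12], [-1.25, 1.32], [0.18, 2.47], [-1.1, 4.24], [0.23, 1.98], [-2.94, 2.94]. Speed limits (rad/s): [2.57, 2.57, 3.14, 3.14, 3.14, 3.14, 3.14].

## Interface

Orientations are given as [roll, pitch, yaw] about the fixed x, y, z axes, in that order (R = Rz(yaw) Ry(pitch) Rx(roll)).
In Python, from cell import ctrl gives the robot as it stands.
- The arm moves only by the shell command python3 -m handwheel 'ROWS'. ROWS is JSON, a list of rows, each a list of 3 entries, a list of its own where there are three numbers: the turn, a rotation vector about the tool's x, y, z in degrees, then the shift along the tool's x, y, z in m, then the closure, from 0 (fully open) to 1 (shut). A call has 1 to 5 rows; each row shifts and turns the commanded pose from where the row before left it, along the tool's axes as they then stand; what a row does not reach is not made up. A row lasts 1/12 s, in which the tool goes at most 41.7 mm and 7.16 degrees, less where a joint would pass 70% of its speed; a pose out of reach is approached as far as the arm can. A call is refused whole if a number of a shift passes 0.0417 or a number of a turn 7.16, either way. A call with a gripper value outside its range is refused whole. The fingers move at their own pace and stop on an object; the grip force is fixed at half the most. Time passes only in rows, so rows that do not move let the fingers close. It gives the time, the measured TCP pose, the force, the opening and the grip force at its end, in the units of the state.
- ctrl.read_state(): the state, without advancing time (a new reading comes with each control period).
- ctrl.get_image(name): name is "scene" or "side" or "wrist"; returns a dict with "pixels" (420x560x3 uint8, red, green, blue), "fx", "fy", "cx", "cy" (pixels), "pose" (4x4, takes a point from camera to world coordinates); the wrist camera has in their place "T_tool_cam" (4x4, takes a point from camera to tool coordinates, whose origin is the TCP and whose axes are the flange's). Camera axes: x right, y up, looking along -z (the intrinsics and any distortion apply to the point x, -y, -z); pixel columns grow to the right and rows downward; lengths in mm; the calibration is good to about 2 mm. A picture is of the moment at which its call begins: read the wrist's pose just before it. There is no depth.
- ctrl.finish_job(): hands the job in; it is judged then, once.
The state is a dict: "clock": time; "qpos": joint angles; "qd": joint speeds; "tau": joint torques, N m; "eef_pos": TCP position; "tool_rot": TCP orientation; "force": force on the tool from outside, world axes, zero at the start; "torque": the same for the moment, N m; "width": finger opening in mm; "gripper_force": force on a finger pad.
Only numpy, scipy, OpenCV 4.12 (cv2) and the standard library are available. Lean on these libraries where they do the work, as an engineer would, in place of code of your own. Each camera call takes 0.05 s, during which the arm holds its last target. There are 200 camera calls.

## Working session

There is one attempt and no reset: what is moved stays moved. The work goes in short steps, Python scripts to look and compute and a shell command to move; the robot and the scene stay as the last step left them, time stands still between calls to the robot, and variables do not carry over. Pictures are saved under pics/ and viewed, at most 14 in all, crops included, and the job is handed in when it is done.

```bash
ls; mkdir -p pics; python3 - <<'E'
from cell import ctrl
import cv2
s=ctrl.read_state()
print(s)
for n in("scene","side"):
    i=ctrl.get_image(n)
    print(n,{k:(v if k!="pixels" else v.shape) for k,v in i.items()})
    cv2.imwrite(f"pics/{n}0.png",cv2.resize(i["pixels"][:,:,::-1],(800,600),interpolation=cv2.INTER_CUBIC))
E
```

```text
pics
{'clock': 0.0, 'qpos': array([-1.30881666,  0.62937038,  0.03842011,  1.5183524 , -0.02699575,
        0.99630856, -0.02004193]), 'qd': array([ 3.59044297e-05,  1.30354730e-03, -3.07999183e-04,  3.04113455e-04,
        6.17570679e-04, -1.09289710e-03, -1.79017996e-03]), 'tau': array([-5.98485676e-04, -5.63403797e+01,  1.22636877e+00, -1.93437463e+01,
        1.10708011e-02,  1.06461765e-02, -2.51671042e-05]), 'eef_pos': array([209.02301853, 614.81684548, 230.37797052]), 'tool_rot': array([-3.13967140e+00,  1.72228010e-05,  2.81379142e+00]), 'force': array([0.57505027, 0.52759708, 0.12679287]), 'torque': array([ 0.00045455, -0.03987916, -0.01077894]), 'gripper_force': 0.0, 'width': 85.3404004274761}
scene {'pixels': (420, 560, 3), 'fx': 407.8827398060083, 'fy': 407.8827398060083, 'cx': 284.12824107950536, 'cy': 203.8066957026056, 'pose': array([[ 4.11381848e-01, -7.56283283e-01,  5.08724456e-01,
         1.06846748e+03],
       [ 9.11436689e-01,  3.37084114e-01, -2.35918339e-01,
        -2.21778398e+02],
       [ 6.93816367e-03,  5.60722656e-01,  8.27974616e-01,
         9.69552644e+02],
       [ 0.00000000e+00,  0.00000000e+00,  0.00000000e+00,
         1.00000000e+00]])}
side {'pixels': (420, 560, 3), 'fx': 453.01170719909544, 'fy': 453.01170719909544, 'cx': 274.651354440208, 'cy': 197.37526388687516, 'pose': array([[ 9.91598407e-01,  5.49020817e-02, -1.17125402e-01,
         3.87584269e+02],
       [-1.27230156e-01,  5.77378883e-01, -8.06502395e-01,
        -8.81658287e+02],
       [ 2.33470733e-02,  8.14628374e-01,  5.79513181e-01,
         7.04277773e+02],
       [ 0.00000000e+00,  0.00000000e+00,  0.00000000e+00,
         1.00000000e+00]])}
```

View pics/scene0.png

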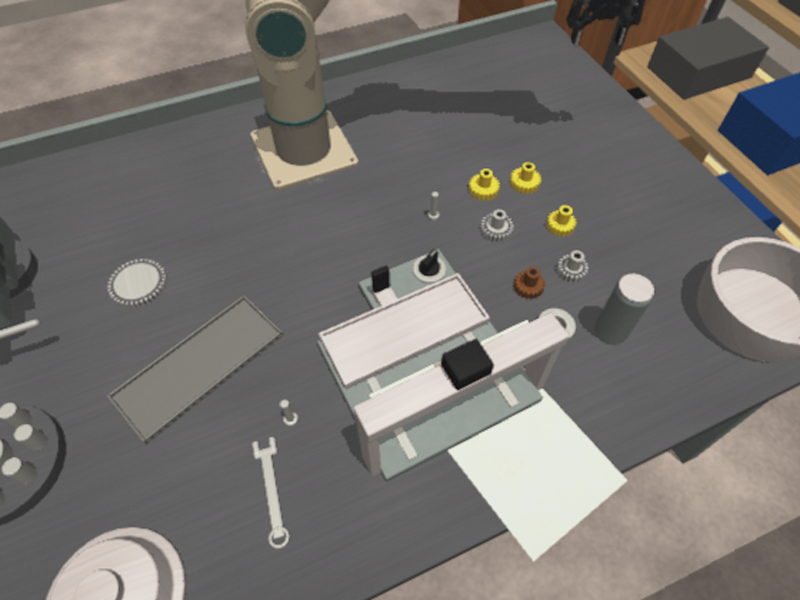

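View pics/side0.png

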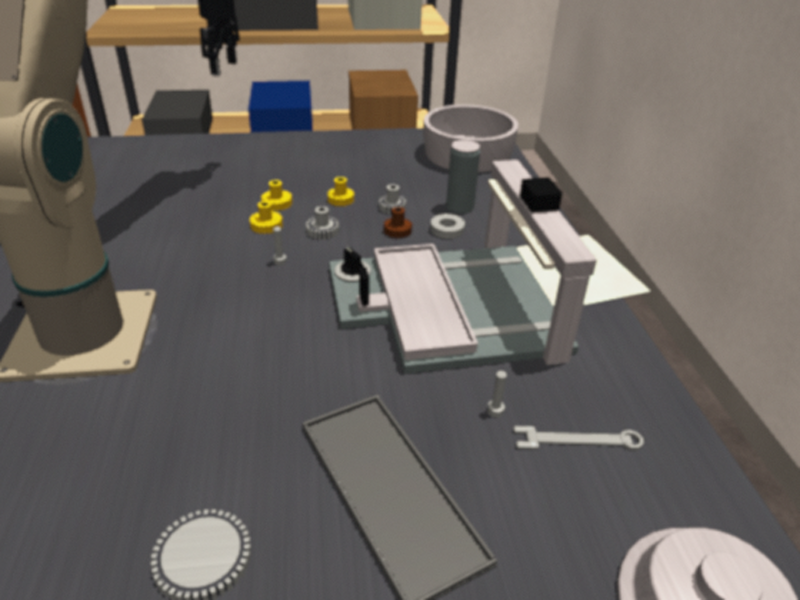

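The steel candidates in the scene view are at (497,223) and (573,265). The look-alikes are yellow at (485,184), (526,177) and (562,220), and brown at (531,281). The disc at (136,281) has no hub. The station, the tray (195,368) and the dimmer (430,265) are all visible. Next I'll make one close crop and measure.

```bash
cat > h.py <<'E'
import numpy as np, cv2
from scipy.spatial.transform import Rotation as R
from cell import ctrl
def w2p(i,P,pose=None):
    T=i["pose"] if pose is None else pose
    c=np.linalg.inv(T)@np.append(P,1); return np.array([i["cx"]+i["fx"]*c[0]/-c[2], i["cy"]+i["fy"]*c[1]/c[2]])
def p2w(i,u,v,z,pose=None):
    T=i["pose"] if pose is None else pose
    d=T[:3,:3]@np.array([(u-i["cx"])/i["fx"],-(v-i["cy"])/i["fy"],-1.]); o=T[:3,3]
    return o+d*(z-o[2])/d[2]
def toolT(s):
    T=np.eye(4);T[:3,:3]=R.from_euler("xyz",s["tool_rot"]).as_matrix();T[:3,3]=s["eef_pos"];return T
def wrist():
    s=ctrl.read_state(); i=ctrl.get_image("wrist"); i["pose"]=toolT(s)@i["T_tool_cam"]; return i
def crop(i,name,x0,y0,x1,y1,k):
    cv2.imwrite("pics/"+name,cv2.resize(i["pixels"][y0:y1,x0:x1,::-1],None,fx=k,fy=k,interpolation=cv2.INTER_CUBIC))
E
python3 - <<'E'
from h import *
k=560/800
i=ctrl.get_image("scene"); j=ctrl.get_image("side")
def L(n,i,pts):
    for u,v,z,t in pts: print(n,t,p2w(i,u*k,v*k,z).round()[:2])
L("sc",i,[(499,211,52,"g1"),(575,254,52,"g2"),(532,269,52,"brown"),(567,208,52,"y3"),(486,171,52,"y1"),(527,165,52,"y2"),(435,194,75,"bolt1"),(286,402,75,"bolt2"),(635,286,150,"oil"),(321,340,43,"pl"),(461,278,43,"pr"),(489,320,43,"pfr"),(344,383,43,"pfl"),(380,269,94,"handle"),(431,255,64,"dim"),(108,396,14,"t1"),(247,298,14,"t2"),(283,330,14,"t3"),(145,440,14,"t4")])
L("sd",j,[(321,209,52,"g1"),(392,187,52,"g2"),(398,211,52,"brown"),(364,270,94,"handle"),(352,251,64,"dim"),(304,427,14,"t"),(376,398,14,"t"),(494,562,14,"t"),(377,248,43,"p"),(436,245,43,"p"),(475,349,43,"p"),(408,359,43,"p")])
crop(i,"c1.png",220,100,440,260,3.6)
E
```

```text
sc g1 [399. 302.]
sc g2 [560. 384.]
sc brown [557. 286.]
sc y3 [450. 437.]
sc y1 [284. 334.]
sc y2 [305. 427.]
sc bolt1 [320. 190.]
sc bolt2 [ 639. -237.]
sc oil [715. 375.]
sc pl [ 534. -143.]
sc pr [515. 153.]
sc pfr [621. 157.]
sc pfl [ 631. -135.]
sc handle [465.   4.]
sc dim [454. 116.]
sc t1 [ 471. -520.]
sc t2 [ 369. -241.]
sc t3 [ 468. -198.]
sc t4 [ 578. -475.]
sd g1 [406. 297.]
sd g2 [564. 382.]
sd brown [563. 275.]
sd handle [468.   6.]
sd dim [456. 113.]
sd t [ 360. -255.]
sd t [ 466. -210.]
sd t [ 573. -483.]
sd p [506. 152.]
sd p [620. 152.]
sd p [ 626. -151.]
sd p [ 519. -163.]
```

View pics/c1.png

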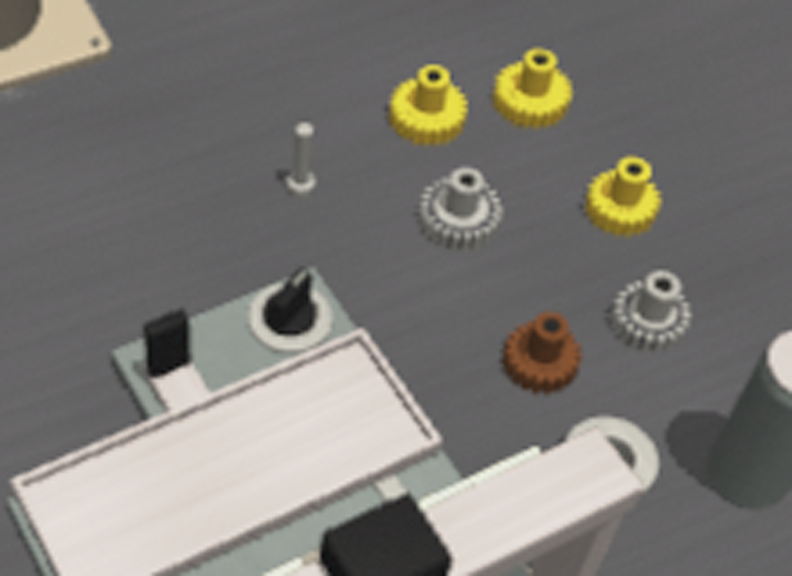

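The crop shows exactly two steel hub gears. The larger is at about (402,300) with its hub top at crop pixel (466,180). The smaller is at about (562,383), at crop pixel (662,284). The bar grip of the dimmer is at (293,295). First I move over the larger gear and look with the wrist camera.

```bash
python3 -m handwheel '[[[0,0,-6.26],[0,0,0],0],[[0,0,-6.26],[0,0,0],0],[[0,0,-6.26],[0,0,0],0],[[0,0,0],[-0.021,-0.035,0],0],[[0,0,0],[-0.021,-0.035,0],0]]' >/dev/null; python3 -m handwheel '[[[0,0,0],[-0.021,-0.035,0],0],[[0,0,0],[-0.021,-0.035,0],0],[[0,0,0],[-0.021,-0.035,0],0],[[0,0,0],[-0.021,-0.035,0],0],[[0,0,0],[-0.021,-0.035,0],0]]'>/dev/null;  python3 -m handwheel '[[[0,0,0],[-0.021,-0.035,0],0],[[0,0,0],[-0.021,-0.035,0],0],[[0,0,0],[0,0,0],0],[[0,0,0],[0,0,0],0]]'
python3 - <<'E'
from h import *
i=wrist(); print(i["T_tool_cam"].round(2), i["fx"],i["cx"],i["cy"],ctrl.read_state()["tool_rot"]); print(w2p(i,[402,300,52])); crop(i,"w1.png",0,0,560,420,1)
E
```

```text
clock: 1.37
eef_pos: [399.9, 297.6, 231.4]
tool_rot: [-3.141, 0.0, 3.135]
force: [0.0, 1.3, -0.3]
width: 85.4
gripper_force: 0.0
[[   0.      0.96    0.28   72.12]
 [   1.     -0.     -0.     -1.37]
 [  -0.      0.28   -0.96 -142.26]
 [   0.      0.      0.      1.  ]] 371.9733261132428 292.9565090896418 205.22857871476174 [ 3.14121916e+00 -1.60855401e-04  3.13917625e+00]
[296.98686694 182.41430904]
```

View pics/w1.png

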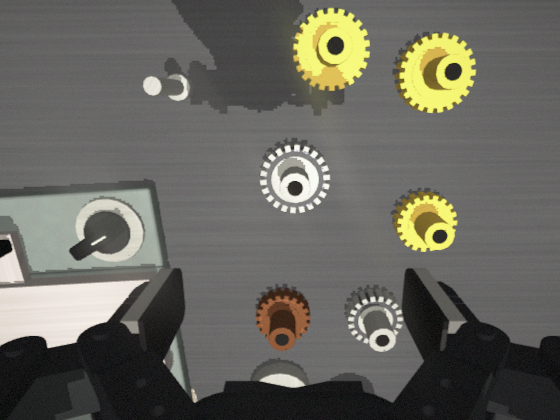

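Wrist view: the g1 hub top is at (295,187), the g2 hub top at (381,340), the dimmer bar runs from (72,252) to about (130,230), and yellow and brown look-alikes surround the gears. I'll turn these into positions.

```bash
python3 - <<'E'
from h import *
i=wrist()
for u,v,z in [(295,187,52),(381,340,52),(295,178,18),(261,180,18),(329,178,18),(375,318,18),(348,318,18),(403,318,18),(110,228,34)]: print(u,v,p2w(i,u,v,z).round(1))
crop(i,"w2.png",40,180,180,290,5)
E
```

```text
295 187 [404.8 300.7  52. ]
381 340 [563.9 387.5  52. ]
295 178 [404. 301.  18.]
261 180 [406.  267.7  18. ]
329 178 [404.1 334.1  18. ]
375 318 [560.8 388.5  18. ]
348 318 [560.8 358.9  18. ]
403 318 [560.9 419.2  18. ]
110 228 [449.6 121.5  34. ]
```

View pics/w2.png

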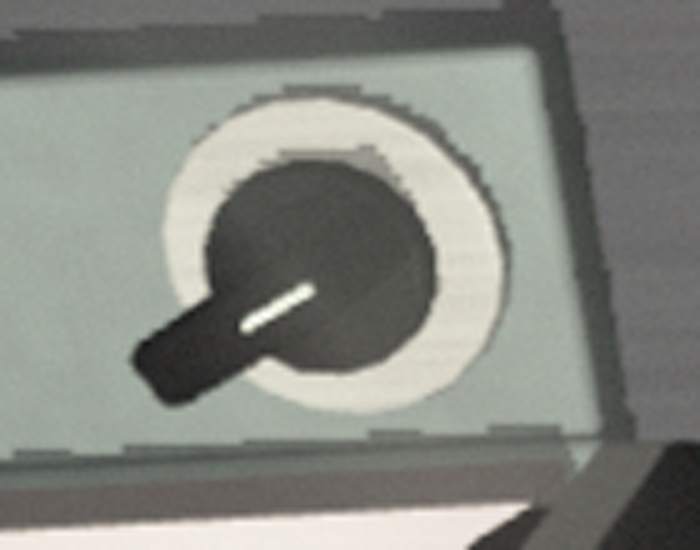

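```bash
python3 -m handwheel '[[[0,0,0],[-0.005,0.002,0.036],0],[[0,0,0],[0,0,0.040],0],[[0,0,0],[0,0,0.040],0],[[0,0,0],[0,0,0.030],0.4],[[0,0,0],[0,0,0],0.4]]'; python3 -m handwheel '[[[0,0,0],[0,0,0],0.4],[[0,0,0],[0,0,0],0.4]]'
```

```text
clock: 1.88
eef_pos: [398.7, 301.9, 80.2]
tool_rot: [-3.136, -0.009, -3.138]
force: [-0.3, -0.5, 0.6]
width: 63.8
gripper_force: 0.0
clock: 2.05
eef_pos: [403.4, 304.2, 86.6]
tool_rot: [3.14, 0.001, -3.14]
force: [1.1, 0.3, 0.6]
width: 50.9
gripper_force: 0.0
```

```bash
python3 -m handwheel '[[[0,0,0],[-0.001,-0.003,0.025],0.4],[[0,0,0],[0,0,0.025],0.4],[[0,0,0],[0,0,0.011],0.4],[[0,0,0],[0,0,0],0.4],[[0,0,0],[0,0,0],0.4]]'; python3 - <<'E'
from h import *
i=wrist(); crop(i,"w3.png",140,180,460,420,2)
E
```

```text
clock: 2.47
eef_pos: [404.8, 300.2, 25.5]
tool_rot: [3.14, 0.001, -3.141]
force: [-0.1, -0.1, -0.6]
width: 51.3
gripper_force: 0.0
```

View pics/w3.png

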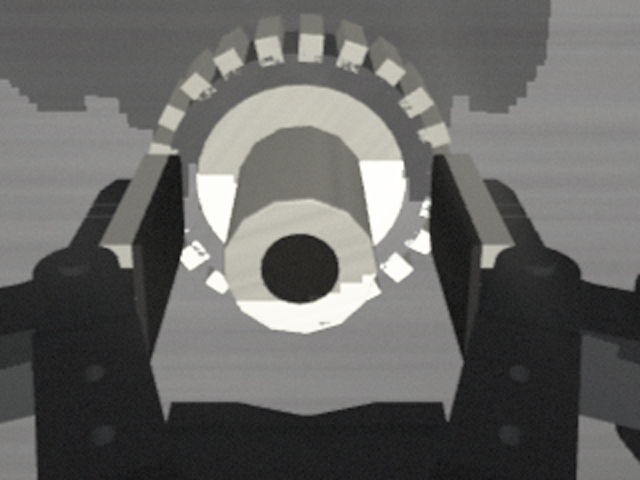

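The hub is centred between the pads, at crop (300,265). Now I close, lift and carry it to the platen.

```bash
python3 -m handwheel '[[[0,0,0],[0,0,0],1],[[0,0,0],[0,0,0],1],[[0,0,0],[0,0,0],1],[[0,0,0],[0,0,0],1],[[0,0,0],[0,0,0],1]]'; python3 -m handwheel '[[[0,0,0],[0,0,-0.01],1],[[0,0,0],[0,0,-0.03],1],[[0,0,0],[0,0,-0.035],1],[[0,0,0],[0,0,-0.03],1],[[0,0,0],[0,0,-0.01],1]]'; python3 -m handwheel '[[[0,0,0],[-0.008,-0.017,0],1],[[0,0,0],[-0.015,-0.033,0],1],[[0,0,0],[-0.017,-0.036,0],1],[[0,0,0],[-0.017,-0.036,0],1],[[0,0,0],[-0.017,-0.036,0],1]]';python3 -m handwheel '[[[0,0,0],[-0.017,-0.036,0],1],[[0,0,0],[-0.017,-0.036,0],1],[[0,0,0],[-0.017,-0.036,0],1],[[0,0,0],[-0.017,-0.036,0],1],[[0,0,0],[-0.010,-0.020,0],1]]';python3 -m handwheel '[[[0,0,0],[-0.008,-0.015,0],1],[[0,0,0],[-0.004,-0.01,0],1],[[0,0,0],[0,0,0],1],[[0,0,0],[0,0,0],1],[[0,0,0],[0,0,0],1]]'
```

```text
clock: 2.93
eef_pos: [405.0, 299.8, 25.9]
tool_rot: [3.14, 0.002, 3.141]
force: [-0.2, -0.4, 8.5]
width: 26.3
gripper_force: 58.5
clock: 3.35
eef_pos: [405.8, 300.7, 143.6]
tool_rot: [3.137, 0.005, 3.141]
force: [0.3, 0.3, -4.2]
width: 26.1
gripper_force: 60.0
clock: 3.77
eef_pos: [477.8, 139.6, 138.9]
tool_rot: [-3.141, -0.001, -3.141]
force: [1.4, 1.4, -3.8]
width: 26.3
gripper_force: 60.0
clock: 4.18
eef_pos: [557.0, -28.9, 138.7]
tool_rot: [-3.138, 0.0, 3.136]
force: [1.4, -0.4, -4.0]
width: 26.2
gripper_force: 60.1
clock: 4.6
eef_pos: [567.2, -45.4, 138.9]
tool_rot: [3.14, -0.002, -3.139]
force: [-0.4, 0.0, -5.3]
width: 26.4
gripper_force: 60.1
```

```bash
python3 -m handwheel '[[[0,0,0],[0,0,0.02],1],[[0,0,0],[0,0,0.03],1],[[0,0,0],[0,0,0.018],1],[[0,0,0],[0,0,0.006],1],[[0,0,0],[0,0,0],1]]'; python3 -m handwheel '[[[0,0,0],[0,0,0.0025],1],[[0,0,0],[0,0,0.0015],1],[[0,0,0],[0,0,0],1]]'
```

```text
clock: 5.02
eef_pos: [566.5, -45.7, 63.8]
tool_rot: [3.141, -0.004, -3.139]
force: [-0.2, 0.3, -3.6]
width: 25.8
gripper_force: 60.1
clock: 5.27
eef_pos: [569.0, -47.3, 62.3]
tool_rot: [3.142, 0.002, -3.141]
force: [-0.9, -0.4, -4.0]
width: 26.1
gripper_force: 60.1
```

```bash
python3 -m handwheel '[[[0,0,0],[0,0,0.0015],1],[[0,0,0],[0,0,0.001],1],[[0,0,0],[0,0,0],1]]'; python3 -m handwheel '[[[0,0,0],[0,0,0],0.6],[[0,0,0],[0,0,0],0.5],[[0,0,0],[0,0,0],0.4],[[0,0,0],[0,0,0],0.4],[[0,0,0],[0,0,0],0.4]]';  python3 -m handwheel '[[[0,0,0],[0,0,-0.02],0.4],[[0,0,0],[0,0,-0.035],0.4],[[0,0,0],[0,0,-0.035],0.4],[[0,0,0],[0,0,-0.02],0.4],[[0,0,0],[0,0,0],0.4]]'
python3 - <<'E'
from h import *
i=wrist(); crop(i,"w4.png",0,0,560,420,1)
print(p2w(i,381,340,52))
E
```

```text
clock: 5.52
eef_pos: [568.9, -47.7, 59.9]
tool_rot: [-3.142, 0.002, 3.141]
force: [-1.9, -0.1, 3.5]
width: 26.0
gripper_force: 61.1
clock: 5.93
eef_pos: [568.3, -47.6, 58.8]
tool_rot: [3.142, 0.0, 3.142]
force: [0.1, -0.2, 0.2]
width: 51.2
gripper_force: 0.0
clock: 6.35
eef_pos: [571.5, -47.7, 173.5]
tool_rot: [-3.141, 0.009, 3.141]
force: [0.3, -0.0, -1.0]
width: 51.2
gripper_force: 0.0
[695.86225564  24.41885649  52.        ]
```

View pics/w4.png

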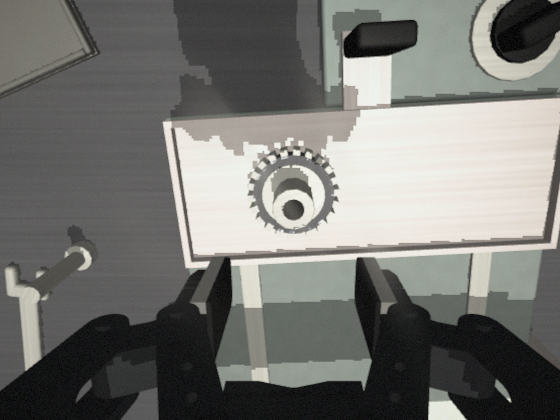

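The gear lies flat near the middle of the platen, with its hub at (293,208). Now for the second gear at (564,387).

```bash
python3 -m handwheel '[[[0,0,0],[0.001,0.030,0],0.4],[[0,0,0],[0.001,0.041,0],0.4],[[0,0,0],[0.001,0.041,0],0.4],[[0,0,0],[0.001,0.041,0],0.4],[[0,0,0],[0.001,0.041,0],0.4]]' >/dev/null; python3 -m handwheel '[[[0,0,0],[0.001,0.041,0],0.4],[[0,0,0],[0.001,0.041,0],0.4],[[0,0,0],[0,0.041,0],0.4],[[0,0,0],[0,0.041,0],0.4],[[0,0,0],[0,0.041,0],0.4]]'>/dev/null;  python3 -m handwheel '[[[0,0,0],[0,0.035,0],0.4],[[0,0,0],[0,0,0.02],0.4],[[0,0,0],[0,0,0],0.4],[[0,0,0],[0,0,0],0.4]]'
python3 - <<'E'
from h import *
i=wrist(); print(w2p(i,[564,387,52]),w2p(i,[564,387,18]))
crop(i,"w5.png",0,0,560,420,1)
E
```

```text
clock: 7.57
eef_pos: [559.7, 385.2, 146.0]
tool_rot: [-3.138, -0.004, -3.141]
force: [0.5, -0.1, -0.1]
width: 51.1
gripper_force: 0.0
[297.85611648 215.11351951] [297.42299394 201.359615  ]
```

View pics/w5.png

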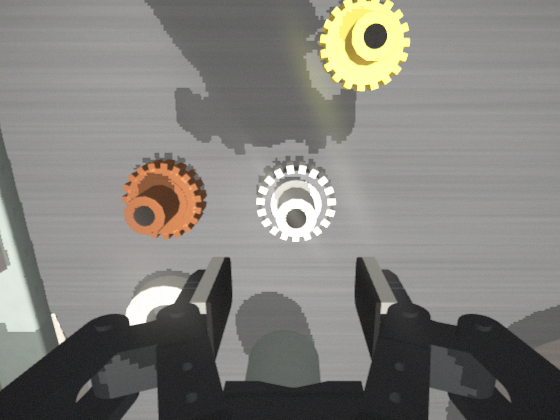

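The hub is at (296,217), which agrees with the estimate (565,386). I'll descend.

```bash
python3 -m handwheel '[[[0,0,0],[-0.002,0,0.030],0.4],[[0,0,0],[-0.001,0,0.030],0.4],[[0,0,0],[0,0,0.020],0.4],[[0,0,0],[0,0,0],0.4],[[0,0,0],[0,0,0],0.4]]'
```

```text
clock: 8.03
eef_pos: [564.5, 384.7, 68.6]
tool_rot: [-3.14, -0.001, 3.14]
force: [-0.5, -0.5, -0.1]
width: 51.4
gripper_force: 0.0
```

```bash
python3 -m handwheel '[[[0,0,0],[0,0.002,0.025],0.4],[[0,0,0],[0,0,0.015],0.4],[[0,0,0],[0,0,0.002],0.4],[[0,0,0],[0,0,0],0.4],[[0,0,0],[0,0,0],0.4]]';  python3 -m handwheel '[[[0,0,0],[0,0,0],1],[[0,0,0],[0,0,0],1],[[0,0,0],[0,0,0],1],[[0,0,0],[0,0,0],1],[[0,0,0],[0,0,0],1]]'; python3 -m handwheel '[[[0,0,0],[0,0,-0.01],1],[[0,0,0],[0,0,-0.03],1],[[0,0,0],[0,0,-0.035],1],[[0,0,0],[0,0,-0.03],1],[[0,0,0],[0,0,-0.01],1]]'; python3 -m handwheel '[[[0,0,0],[0,-0.020,0],1],[[0,0,0],[0,-0.036,0],1],[[0,0,0],[0,-0.040,0],1],[[0,0,0],[0,-0.040,0],1],[[0,0,0],[0,-0.040,0],1]]'; python3 -m handwheel '[[[0,0,0],[0,-0.040,0],1],[[0,0,0],[0,-0.040,0],1],[[0,0,0],[0,-0.036,0],1],[[0,0,0],[0,-0.020,0],1],[[0,0,0],[0,0,0],1]]'; python3 -m handwheel '[[[0,0,0],[0,0,0],1],[[0,0,0],[0,0,0],1]]'
```

```text
clock: 8.45
eef_pos: [564.9, 388.6, 27.9]
tool_rot: [3.141, 0.001, 3.141]
force: [0.3, -0.3, -0.8]
width: 51.5
gripper_force: 0.0
clock: 8.87
eef_pos: [565.2, 388.5, 28.4]
tool_rot: [3.141, 0.002, 3.141]
force: [-0.6, -1.6, 6.4]
width: 26.0
gripper_force: 59.2
clock: 9.28
eef_pos: [566.4, 390.2, 147.3]
tool_rot: [3.137, 0.006, 3.142]
force: [1.4, 0.8, -2.3]
width: 26.2
gripper_force: 59.4
clock: 9.7
eef_pos: [563.1, 210.6, 141.1]
tool_rot: [-3.141, -0.002, -3.141]
force: [0.4, -0.1, -3.6]
width: 26.2
gripper_force: 59.6
clock: 10.12
eef_pos: [563.4, 68.2, 141.1]
tool_rot: [-3.136, -0.002, 3.132]
force: [-0.6, 0.1, -3.0]
width: 26.3
gripper_force: 59.8
clock: 10.28
eef_pos: [563.9, 77.5, 141.5]
tool_rot: [3.14, -0.001, -3.141]
force: [-0.8, 0.2, -3.0]
width: 26.1
gripper_force: 59.8
```

```bash
python3 -m handwheel '[[[0,0,0],[0,0,0.02],1],[[0,0,0],[0,0,0.03],1],[[0,0,0],[0,0,0.018],1],[[0,0,0],[0,0,0.006],1],[[0,0,0],[0,0,0],1]]'; python3 -m handwheel '[[[0,0,0],[0,0,0.0020],1],[[0,0,0],[0,0,0.002],1],[[0,0,0],[0,0,0.001],1],[[0,0,0],[0,0,0],1]]';python3 -m handwheel '[[[0,0,0],[0,0,0],0.6],[[0,0,0],[0,0,0],0.5],[[0,0,0],[0,0,0],0.4],[[0,0,0],[0,0,0],0.4],[[0,0,0],[0,0,0],0.4]]';  python3 -m handwheel '[[[0,0,0],[0,0,-0.02],0.4],[[0,0,0],[0,0,-0.035],0.4],[[0,0,0],[0,0,-0.035],0.4],[[0,0,0],[0,0,-0.02],0.4],[[0,0,0],[0,0,0],0.4]]'
python3 -m handwheel '[[[0,0,0],[0.03,0,0],0.4],[[0,0,0],[0.030,0.02,0],0.4],[[0,0,0],[0.030,0.02,0],0.4],[[0,0,0],[0,0,0],0.4],[[0,0,0],[0,0,0],0.4]]'
python3 - <<'E'
from h import *
i=wrist(); crop(i,"w6.png",0,0,560,420,1)
E
```

```text
clock: 10.7
eef_pos: [562.7, 78.1, 66.1]
tool_rot: [3.141, -0.004, -3.139]
force: [0.9, 0.8, -2.4]
width: 26.1
gripper_force: 59.8
clock: 11.03
eef_pos: [564.8, 76.6, 63.5]
tool_rot: [3.141, 0.001, -3.142]
force: [-0.4, 0.2, -3.3]
width: 25.7
gripper_force: 59.8
clock: 11.45
eef_pos: [564.5, 76.4, 63.1]
tool_rot: [3.141, 0.001, 3.141]
force: [1.1, 0.6, 0.5]
width: 51.5
gripper_force: 0.0
clock: 11.87
eef_pos: [567.4, 77.0, 177.7]
tool_rot: [3.14, 0.009, 3.141]
force: [0.6, -0.0, -0.0]
width: 51.1
gripper_force: 0.0
clock: 12.28
eef_pos: [472.5, 117.6, 172.5]
tool_rot: [3.142, -0.002, -3.138]
force: [1.2, 0.1, 0.4]
width: 51.4
gripper_force: 0.0
```

View pics/w6.png

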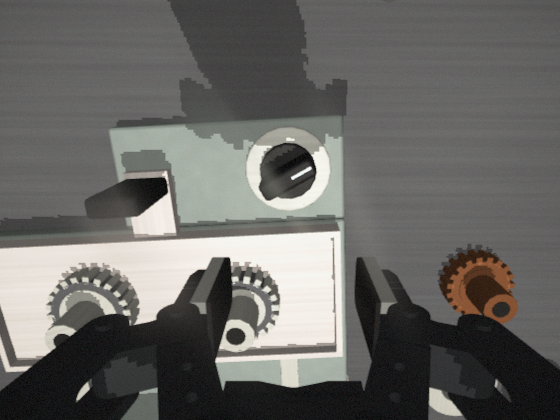

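```bash
python3 - <<'E'
from h import *
i=wrist(); s=ctrl.read_state(); print(s["qpos"].round(2), s["eef_pos"].round(1))
a=p2w(i,264,190,64);b=p2w(i,318,164,64);print(a,b,p2w(i,292,179,64),p2w(i,312,168,64),"disc c",p2w(i,288,169,34))
crop(i,"w7.png",225,110,365,220,5)
E
```

```text
[-0.22  0.49 -0.11  2.02  0.09  0.64  1.18] [475.  116.1 172.7]
[465.37150106  95.37622584  64.        ] [447.06971617 132.53282117  64.        ] [457.5333506  114.83086421  64.        ] [449.83547448 128.49004383  64.        ] disc c [456.35356404 111.71721602  34.        ]
```

View pics/w7.png

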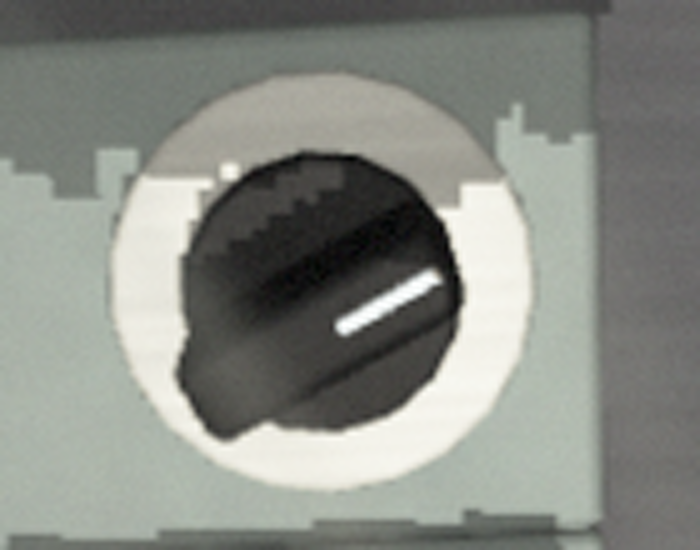

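The bar axis is at about (456,113) and its direction is about 119°, with the mark at the far-left end. I move over it, turn the tool by +60°, and descend.

```bash
python3 -m handwheel '[[[0,0,0],[0.019,-0.0025,0.04],0.5],[[0,0,6.7],[0,0,0],0.5],[[0,0,6.7],[0,0,0],0.5],[[0,0,6.7],[0,0,0],0.5],[[0,0,6.7],[0,0,0],0.5]]'; python3 -m handwheel '[[[0,0,6.7],[0,0,0],0.5],[[0,0,6.7],[0,0,0],0.5],[[0,0,6.7],[0,0,0],0.5],[[0,0,6.7],[0,0,0],0.5],[[0,0,6.7],[0,0,0],0.5]]';python3 -m handwheel '[[[0,0,0],[0,0,0.02],0.5],[[0,0,0],[0,0,0.02],0.5],[[0,0,0],[0,0,0],0.5],[[0,0,0],[0,0,0],0.5]]'
```

```text
clock: 12.8
eef_pos: [457.7, 113.0, 134.7]
tool_rot: [-3.141, 0.001, 2.666]
force: [-0.5, 0.5, 0.1]
width: 42.6
gripper_force: 0.0
clock: 13.22
eef_pos: [457.9, 113.0, 135.0]
tool_rot: [3.141, 0.001, 2.081]
force: [0.3, 0.2, 0.4]
width: 42.8
gripper_force: 0.0
clock: 13.55
eef_pos: [456.6, 113.0, 94.5]
tool_rot: [-3.14, 0.0, 2.088]
force: [-0.7, 0.7, 1.4]
width: 42.2
gripper_force: 0.0
```

```bash
python3 -m handwheel '[[[0,0,0],[0,0,0.02],0.5],[[0,0,0],[0,0,0.02],0.5],[[0,0,0],[0,0,0.014],0.5],[[0,0,0],[0,0,0],0.5],[[0,0,0],[0,0,0],0.5]]';python3 -m handwheel '[[[0,0,0],[0,0,0],1],[[0,0,0],[0,0,0],1],[[0,0,0],[0,0,0],1],[[0,0,0],[0,0,0],1],[[0,0,0],[0,0,0],1]]'; python3 -m handwheel '[[[0,0,3],[0,0,0],1],[[0,0,5],[0,0,0],1],[[0,0,5],[0,0,0],1],[[0,0,5],[0,0,0],1],[[0,0,0],[0,0,0],1]]'; python3 -c "
from h import *
s=ctrl.read_state();print(s['torque'],s['tool_rot'])"
```

```text
clock: 13.97
eef_pos: [457.0, 113.7, 41.6]
tool_rot: [3.141, 0.0, 2.088]
force: [-0.3, -0.3, -0.7]
width: 42.5
gripper_force: 0.0
clock: 14.38
eef_pos: [456.6, 113.7, 42.6]
tool_rot: [3.141, 0.0, 2.089]
force: [-1.6, -1.5, 7.7]
width: 12.7
gripper_force: 59.0
clock: 14.8
eef_pos: [456.6, 113.8, 42.6]
tool_rot: [3.14, 0.0, 1.771]
force: [-1.6, -1.1, 7.3]
width: 12.9
gripper_force: 59.1
[-0.36775303  0.3244113  -0.0591616 ] [3.14037270e+00 9.67788094e-05 1.77081049e+00]
```

Turning freely. I'll carry on clockwise and watch the torque.

```bash
python3 -m handwheel '[[[0,0,5],[0,0,0],1],[[0,0,5],[0,0,0],1],[[0,0,5],[0,0,0],1],[[0,0,5],[0,0,0],1],[[0,0,0],[0,0,0],1]]'; python3 -c "
from h import *
s=ctrl.read_state();print(s['torque'],s['tool_rot'][2])"; python3 -m handwheel '[[[0,0,5],[0,0,0],1],[[0,0,5],[0,0,0],1],[[0,0,5],[0,0,0],1],[[0,0,5],[0,0,0],1],[[0,0,0],[0,0,0],1]]'; python3 -c "
from h import *
s=ctrl.read_state();print(s['torque'],s['tool_rot'][2])"
```

```text
clock: 15.22
eef_pos: [456.8, 113.8, 42.6]
tool_rot: [3.14, -0.0, 1.422]
force: [-1.3, -1.6, 8.7]
width: 13.0
gripper_force: 59.1
[-0.43297299  0.33519983 -0.06407602] 1.4216988511321855
clock: 15.63
eef_pos: [457.3, 115.1, 42.8]
tool_rot: [3.14, -0.002, 1.079]
force: [-0.0, 0.8, 7.1]
width: 12.9
gripper_force: 98.2
[0.1284016  0.11678274 0.89980989] 1.0788126422279622
```

The torque jumped to 0.9 N m, so the clockwise stop is reached at yaw ≈1.08. One small extra nudge, then I release, rise and turn back to yaw π for pushing the handle.

```bash
python3 -m handwheel '[[[0,0,3],[0,0,0],1],[[0,0,0],[0,0,0],1]]'; python3 -c "
from h import *
s=ctrl.read_state();print(s['torque'],s['tool_rot'][2])"; python3 -m handwheel '[[[0,0,0],[0,0,0],0.5],[[0,0,0],[0,0,0],0.5],[[0,0,0],[0,0,0],0.5],[[0,0,0],[0,0,0],0.5],[[0,0,0],[0,0,0],0.5]]'; python3 -m handwheel '[[[0,0,0],[0,0,-0.02],0.5],[[0,0,0],[0,0,-0.03],0.5],[[0,0,0],[0,0,-0.04],0.5],[[0,0,-6.9],[0,0,0],1],[[0,0,-6.9],[0,0,0],1]]'; python3 -m handwheel '[[[0,0,-6.9],[0,0,0],1],[[0,0,-6.9],[0,0,0],1],[[0,0,-6.9],[0,0,0],1],[[0,0,-6.9],[0,0,0],1],[[0,0,-6.9],[0,0,0],1]]' >/dev/null; python3 -m handwheel '[[[0,0,-6.9],[0,0,0],1],[[0,0,-6.9],[0,0,0],1],[[0,0,-6.9],[0,0,0],1],[[0,0,-6.9],[0,0,0],1],[[0,0,-6.9],[0,0,0],1]]' >/dev/null; python3 -m handwheel '[[[0,0,-6.9],[0,0,0],1],[[0,0,-6.9],[0,0,0],1],[[0,0,-6.9],[0,0,0],1],[[0,0,-6.9],[0,0,0],1],[[0,0,-6.9],[0,0,0],1]]' ; python3 -m handwheel '[[[0,0,0],[0,0,0],1],[[0,0,0],[0,0,0],1]]'
```

```text
clock: 15.8
eef_pos: [457.3, 115.2, 42.8]
tool_rot: [3.14, -0.002, 1.032]
force: [-1.3, -0.8, 9.2]
width: 12.6
gripper_force: 123.4
[0.00945133 0.16221966 1.94163501] 1.0318145416300126
clock: 16.22
eef_pos: [456.4, 114.0, 41.3]
tool_rot: [-3.142, -0.0, 1.024]
force: [-0.1, 0.1, 0.1]
width: 42.7
gripper_force: 0.0
clock: 16.63
eef_pos: [457.8, 114.4, 133.1]
tool_rot: [3.138, -0.002, 1.271]
force: [-0.4, 0.6, -0.2]
width: 19.4
gripper_force: 0.0
clock: 17.88
eef_pos: [456.2, 113.7, 131.1]
tool_rot: [-3.141, -0.0, 3.077]
force: [0.3, 0.0, -0.7]
width: -0.3
gripper_force: 0.0
clock: 18.05
eef_pos: [456.3, 113.7, 131.1]
tool_rot: [3.141, -0.0, 3.068]
force: [-0.4, -0.6, -0.1]
width: -0.2
gripper_force: 0.0
```

```bash
python3 -m handwheel '[[[0,0,-6.4],[0,0,0],1],[[0,0,0],[0.009,-0.036,0],1],[[0,0,0],[0.009,-0.037,0],1],[[0,0,0],[0.009,-0.036,0],1],[[0,0,0],[0,0,0],1]]'; python3 -m handwheel '[[[0,0,0],[0,0,0.03],1],[[0,0,0],[0,0,0.03],1],[[0,0,0],[0,0,0.009],1],[[0,0,0],[0,0,0],1],[[0,0,0],[0,0,0],1]]'
python3 - <<'E'
from h import *
i=ctrl.get_image("scene"); crop(i,"s2.png",200,140,370,300,4)
print(ctrl.read_state()["qpos"].round(2))
E
```

```text
clock: 18.47
eef_pos: [431.0, -4.0, 130.9]
tool_rot: [-3.137, -0.004, -3.114]
force: [-1.1, -0.8, 0.5]
width: -0.3
gripper_force: 0.0
clock: 18.88
eef_pos: [433.7, 4.2, 62.2]
tool_rot: [-3.141, -0.001, -3.1]
force: [-0.1, 0.7, 0.5]
width: -0.3
gripper_force: 0.0
[-0.03  0.65 -0.06  2.24  0.14  0.26  1.4 ]
```

View pics/s2.png

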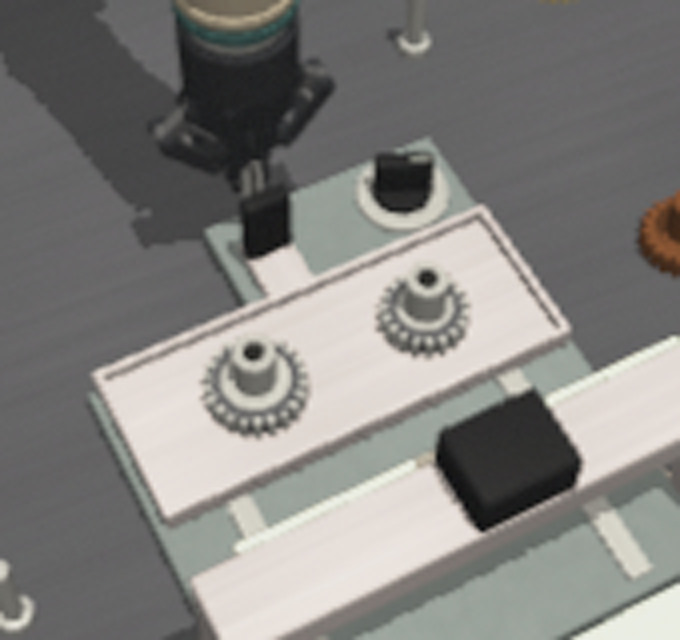

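Both gears are on the platen at (255,375) and (427,305). The dimmer bar has turned, and the fingers stand just in front of the handle at (265,215). Now I push.

```bash
python3 -m handwheel '[[[0,0,0],[-0.010,0,0],1],[[0,0,0],[-0.010,0,0],1],[[0,0,0],[-0.012,0,0],1],[[0,0,0],[-0.015,0,0],1],[[0,0,0],[-0.015,0,0],1]]'; python3 -m handwheel '[[[0,0,0],[-0.015,0,0],1],[[0,0,0],[-0.012,0,0],1],[[0,0,0],[-0.008,0,0],1],[[0,0,0],[0,0,0],1]]'
```

```text
clock: 19.35
eef_pos: [490.7, 7.1, 63.3]
tool_rot: [-3.141, -0.01, -3.099]
force: [-10.5, 2.6, 5.7]
width: 0.0
gripper_force: 5.3
clock: 19.68
eef_pos: [529.7, 9.3, 63.4]
tool_rot: [3.141, -0.003, -3.099]
force: [-6.6, 2.4, 4.0]
width: 0.3
gripper_force: 3.0
```

```bash
python3 -m handwheel '[[[0,0,0],[-0.004,0,0],1],[[0,0,0],[-0.004,0,0],1],[[0,0,0],[0,0,0],1]]'; python3 -m handwheel '[[[0,0,0],[-0.003,0,0],1],[[0,0,0],[0,0,0],1]]'; python3 -m handwheel '[[[0,0,0],[-0.003,0,0],1],[[0,0,0],[0,0,0],1]]'
```

```text
clock: 19.93
eef_pos: [536.0, 9.6, 63.2]
tool_rot: [3.141, -0.005, -3.099]
force: [-6.3, 2.1, 3.0]
width: -0.1
gripper_force: 3.3
clock: 20.1
eef_pos: [538.4, 9.7, 63.2]
tool_rot: [3.141, -0.006, -3.099]
force: [-7.7, 2.5, 3.8]
width: -0.1
gripper_force: 3.5
clock: 20.27
eef_pos: [539.6, 9.7, 63.1]
tool_rot: [3.141, -0.009, -3.099]
force: [-10.8, 3.0, 5.6]
width: 0.1
gripper_force: 5.1
```

```bash
python3 -m handwheel '[[[0,0,0],[-0.003,0,0],1],[[0,0,0],[0,0,0],1]]'; python3 -m handwheel '[[[0,0,0],[-0.003,0,0],1],[[0,0,0],[0,0,0],1]]'
```

```text
clock: 20.43
eef_pos: [539.5, 9.7, 62.9]
tool_rot: [3.141, -0.015, -3.099]
force: [-15.6, 3.1, 10.4]
width: 0.1
gripper_force: 7.9
clock: 20.6
eef_pos: [539.5, 9.6, 62.6]
tool_rot: [-3.141, -0.021, -3.099]
force: [-21.3, 1.8, 14.4]
width: 0.1
gripper_force: 10.6
```

The slide is at the stop: x is stuck at 539.5 and the force is rising. I ease off the overpress and lift straight up to let go.

```bash
python3 -m handwheel '[[[0,0,0],[0.005,0,0],1],[[0,0,0],[0,0,-0.04],1],[[0,0,0],[0,0,-0.04],1],[[0,0,0],[0,0,-0.02],1],[[0,0,0],[0,0,0],1]]'; python3 -m handwheel '[[[0,0,0],[0,0,0],1],[[0,0,0],[0,0,0],1],[[0,0,0],[0,0,0],1],[[0,0,0],[0,0,0],1],[[0,0,0],[0,0,0],1]]'; python3 -m handwheel '[[[0,0,0],[0,0,0],1],[[0,0,0],[0,0,0],1],[[0,0,0],[0,0,0],1],[[0,0,0],[0,0,0],1],[[0,0,0],[0,0,0],1]]' >/dev/null
python3 - <<'E'
from h import *
i=ctrl.get_image("scene"); crop(i,"s3.png",200,140,370,300,4)
E
```

```text
clock: 21.02
eef_pos: [549.7, 9.1, 168.6]
tool_rot: [3.141, 0.012, -3.1]
force: [0.9, -0.4, -0.2]
width: 0.0
gripper_force: 0.0
clock: 21.43
eef_pos: [545.2, 8.7, 161.3]
tool_rot: [-3.142, -0.002, -3.1]
force: [-0.4, -0.2, -0.3]
width: -0.0
gripper_force: 0.0
```

View pics/s3.png

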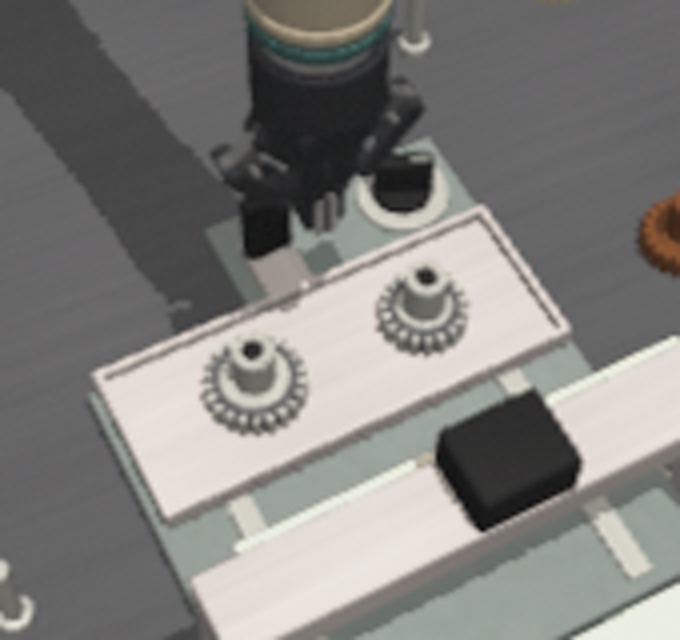

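The slide is home with both gears still on it. Next is the dimmer, gripped at yaw ≈1.06 and turned anticlockwise.

```bash
python3 -m handwheel '[[[0,0,0],[0.021,0.027,0],0.5],[[0,0,0],[0.021,0.027,0],0.5],[[0,0,0],[0.021,0.027,0],0.5],[[0,0,0],[0.021,0.027,0],0.5],[[0,0,6.76],[0,0,0],0.5]]' >/dev/null; python3 -m handwheel '[[[0,0,6.76],[0,0,0],0.5],[[0,0,6.76],[0,0,0],0.5],[[0,0,6.76],[0,0,0],0.5],[[0,0,6.76],[0,0,0],0.5],[[0,0,6.76],[0,0,0],0.5]]' >/dev/null; python3 -m handwheel '[[[0,0,6.76],[0,0,0],0.5],[[0,0,6.76],[0,0,0],0.5],[[0,0,6.76],[0,0,0],0.5],[[0,0,6.76],[0,0,0],0.5],[[0,0,6.76],[0,0,0],0.5]]' >/dev/null;python3 -m handwheel '[[[0,0,6.76],[0,0,0],0.5],[[0,0,6.76],[0,0,0],0.5],[[0,0,6.76],[0,0,0],0.5],[[0,0,6.76],[0,0,0],0.5],[[0,0,6.76],[0,0,0],0.5]]' >/dev/null;python3 -m handwheel '[[[0,0,6.76],[0,0,0],0.5],[[0,0,6.76],[0,0,0],0.5],[[0,0,0],[0,0,0.03],0.5],[[0,0,0],[0,0,0.03],0.5],[[0,0,0],[0,0,0],0.5]]' ;python3 -m handwheel '[[[0,0,0],[0,0,0],0.5],[[0,0,0],[0,0,0],0.5]]'
```

```text
clock: 23.98
eef_pos: [454.5, 113.0, 98.8]
tool_rot: [-3.136, 0.005, 1.06]
force: [-0.4, -0.5, -0.9]
width: 42.6
gripper_force: 0.0
clock: 24.15
eef_pos: [458.0, 112.9, 103.1]
tool_rot: [3.141, -0.001, 1.059]
force: [-0.4, -0.5, 0.3]
width: 42.6
gripper_force: 0.0
```

```bash
python3 -m handwheel '[[[0,0,0],[0,-0.0015,0.025],0.5],[[0,0,0],[0,0,0.025],0.5],[[0,0,0],[0,0,0.011],0.5],[[0,0,0],[0,0,0],0.5],[[0,0,0],[0,0,0],0.5]]';python3 -m handwheel '[[[0,0,0],[0,0,0],1],[[0,0,0],[0,0,0],1],[[0,0,0],[0,0,0],1],[[0,0,0],[0,0,0],1],[[0,0,0],[0,0,0],1]]'; python3 -m handwheel '[[[0,0,-5],[0,0,0],1],[[0,0,-6],[0,0,0],1],[[0,0,-6],[0,0,0],1],[[0,0,-6],[0,0,0],1],[[0,0,-6],[0,0,0],1]]'; python3 -m handwheel '[[[0,0,-6],[0,0,0],1],[[0,0,-6],[0,0,0],1],[[0,0,-6],[0,0,0],1],[[0,0,-6],[0,0,0],1],[[0,0,-6],[0,0,0],1]]';  python3 -m handwheel '[[[0,0,-6],[0,0,0],1],[[0,0,-6],[0,0,0],1],[[0,0,-6],[0,0,0],1],[[0,0,-6],[0,0,0],1],[[0,0,-6],[0,0,0],1]]'; python3 -m handwheel '[[[0,0,-6],[0,0,0],1],[[0,0,-6],[0,0,0],1],[[0,0,-6],[0,0,0],1],[[0,0,0],[0,0,0],1]]'; python3 -c "
from h import *
s=ctrl.read_state();print(s['torque'],s['tool_rot'][2])"
```

```text
clock: 24.57
eef_pos: [457.0, 113.8, 42.3]
tool_rot: [3.141, -0.001, 1.059]
force: [-0.7, -1.5, 0.9]
width: 42.8
gripper_force: 0.0
clock: 24.98
eef_pos: [456.9, 114.2, 42.8]
tool_rot: [3.14, -0.002, 1.064]
force: [0.1, -1.3, 8.5]
width: 14.5
gripper_force: 56.8
clock: 25.4
eef_pos: [456.6, 115.4, 42.8]
tool_rot: [3.14, -0.002, 1.572]
force: [-1.7, 2.7, 8.5]
width: 13.0
gripper_force: 59.0
clock: 25.82
eef_pos: [455.6, 115.1, 42.8]
tool_rot: [3.141, -0.001, 2.096]
force: [-3.9, 1.8, 11.1]
width: 12.7
gripper_force: 59.3
clock: 26.23
eef_pos: [455.0, 114.3, 42.8]
tool_rot: [-3.141, -0.001, 2.619]
force: [-5.0, 1.2, 11.9]
width: 13.0
gripper_force: 59.5
clock: 26.57
eef_pos: [454.8, 113.8, 42.8]
tool_rot: [-3.141, -0.001, 2.933]
force: [-4.6, 1.9, 12.7]
width: 13.1
gripper_force: 59.7
[0.26727079 1.28340747 0.03434987] 2.9325180965173607
```

```bash
python3 -m handwheel '[[[0,0,-5],[0,0,0],1],[[0,0,-3],[0,0,0],1],[[0,0,0],[0,0,0],1]]'; python3 -c "
from h import *
s=ctrl.read_state();print(s['torque'],s['tool_rot'][2])"; python3 -m handwheel '[[[0,0,-3],[0,0,0],1],[[0,0,-3],[0,0,0],1],[[0,0,0],[0,0,0],1]]'; python3 -c "
from h import *
s=ctrl.read_state();print(s['torque'],s['tool_rot'][2])"
```

```text
clock: 26.82
eef_pos: [454.7, 113.6, 42.8]
tool_rot: [-3.14, -0.001, 3.07]
force: [-5.3, 0.6, 13.7]
width: 12.5
gripper_force: 59.8
[0.13070652 1.27664259 0.07738562] 3.0698176495913
clock: 27.07
eef_pos: [454.7, 113.4, 42.7]
tool_rot: [-3.14, -0.001, -3.109]
force: [-4.6, -0.2, 13.3]
width: 12.8
gripper_force: 59.8
[0.0501503  1.23180221 0.04706654] -3.108791585087649
```

```bash
python3 -m handwheel '[[[0,0,-3],[0,0,0],1],[[0,0,-3],[0,0,0],1],[[0,0,0],[0,0,0],1]]'; python3 -c "
from h import *
s=ctrl.read_state();print(s['torque'],s['gripper_force'],s['tool_rot'][2])"; python3 -m handwheel '[[[0,0,-3],[0,0,0],1],[[0,0,0],[0,0,0],1]]'; python3 -c "
from h import *
s=ctrl.read_state();print(s['torque'],s['tool_rot'][2])"
```

```text
clock: 27.32
eef_pos: [455.3, 113.3, 42.9]
tool_rot: [-3.141, -0.001, -3.011]
force: [-5.0, 1.2, 14.2]
width: 12.3
gripper_force: 78.7
[ 0.22898317  1.135249   -1.29160219] 78.68710809387267 -3.010686356528173
clock: 27.48
eef_pos: [455.4, 113.3, 42.9]
tool_rot: [-3.141, -0.001, -2.963]
force: [-4.9, 1.6, 13.7]
width: 12.9
gripper_force: 102.6
[ 0.41447002  1.23283424 -2.31692803] -2.962821397968967
```

The anticlockwise stop is reached (−2.3 N m). I release and go to the handle again.

```bash
python3 -m handwheel '[[[0,0,0],[0,0,0],0.5],[[0,0,0],[0,0,0],0.5],[[0,0,0],[0,0,0],0.5],[[0,0,0],[0,0,0],0.5],[[0,0,0],[0,0,0],0.5]]'; python3 -m handwheel '[[[0,0,0],[0,0,-0.02],0.5],[[0,0,0],[0,0,-0.03],0.5],[[0,0,0],[0,0,-0.04],0.5],[[0,0,4.2],[0,0,0],1],[[0,0,4.2],[0,0,0],1]]'; python3 -m handwheel '[[[0,0,0],[0.009,-0.036,0],1],[[0,0,0],[0.009,-0.037,0],1],[[0,0,0],[0.009,-0.036,0],1],[[0,0,0],[0,0,0],1],[[0,0,0],[0,0,0],1]]'; python3 -m handwheel '[[[0,0,0],[0,0,0],1],[[0,0,0],[0,0,0],1]]'; python3 -c "
from h import *
i=ctrl.get_image('scene'); crop(i,'s4.png',200,140,370,300,4)"
```

```text
clock: 27.9
eef_pos: [456.2, 113.8, 41.2]
tool_rot: [-3.141, 0.0, -2.954]
force: [-0.1, -0.2, -0.2]
width: 42.5
gripper_force: 0.0
clock: 28.32
eef_pos: [457.8, 114.2, 133.4]
tool_rot: [3.14, 0.005, -3.105]
force: [-0.1, 0.2, -1.0]
width: 19.4
gripper_force: 0.0
clock: 28.73
eef_pos: [432.9, 1.2, 131.1]
tool_rot: [-3.141, -0.001, -3.106]
force: [0.4, 0.8, -0.6]
width: -0.2
gripper_force: 0.0
clock: 28.9
eef_pos: [434.1, 5.1, 131.3]
tool_rot: [3.141, 0.001, -3.099]
force: [-0.3, 0.2, -0.1]
width: -0.4
gripper_force: 0.0
```

View pics/s4.png

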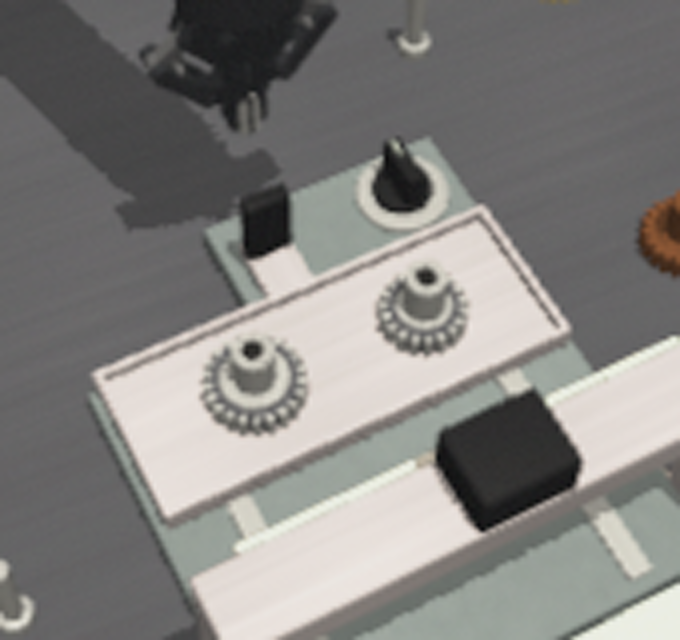

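The dimmer bar now stands at the anticlockwise end (397,175), the slide is home and the gears are unmoved. Now the dark pass.

```bash
python3 -m handwheel '[[[0,0,0],[0,0,0.03],1],[[0,0,0],[0,0,0.03],1],[[0,0,0],[0,0,0.009],1],[[0,0,0],[0,0,0],1],[[0,0,0],[0,0,0],1]]'; python3 -m handwheel '[[[0,0,0],[-0.010,0,0],1],[[0,0,0],[-0.010,0,0],1],[[0,0,0],[-0.012,0,0],1],[[0,0,0],[-0.015,0,0],1],[[0,0,0],[-0.015,0,0],1]]'; python3 -m handwheel '[[[0,0,0],[-0.015,0,0],1],[[0,0,0],[-0.012,0,0],1],[[0,0,0],[-0.008,0,0],1],[[0,0,0],[-0.008,0,0],1],[[0,0,0],[0,0,0],1]]';python3 -m handwheel '[[[0,0,0],[-0.004,0,0],1],[[0,0,0],[-0.003,0,0],1],[[0,0,0],[-0.003,0,0],1],[[0,0,0],[0,0,0],1]]'
```

```text
clock: 29.37
eef_pos: [433.4, 4.7, 62.3]
tool_rot: [3.141, -0.001, -3.099]
force: [0.7, -0.2, 1.3]
width: 0.1
gripper_force: 0.0
clock: 29.78
eef_pos: [490.6, 7.1, 63.3]
tool_rot: [-3.141, -0.009, -3.099]
force: [-10.9, 3.0, 4.6]
width: -0.1
gripper_force: 5.3
clock: 30.2
eef_pos: [536.7, 9.7, 63.4]
tool_rot: [3.14, -0.004, -3.1]
force: [-6.0, 2.8, 2.3]
width: 0.5
gripper_force: 3.2
clock: 30.53
eef_pos: [539.5, 9.6, 63.0]
tool_rot: [-3.141, -0.017, -3.099]
force: [-17.5, 3.7, 11.9]
width: 0.0
gripper_force: 8.6
```

At the stop again (539.5, force rising). I ease off slightly and lift.

```bash
python3 -m handwheel '[[[0,0,0],[0,0,0],1],[[0,0,0],[0.003,0,0],1],[[0,0,0],[0,0,-0.04],1],[[0,0,0],[0,0,-0.04],1],[[0,0,0],[0,0,-0.02],1]]'; python3 -m handwheel '[[[0,0,0],[0,0,0],1],[[0,0,0],[0,0,0],1],[[0,0,0],[0,0,0],1],[[0,0,0],[0,0,0],1],[[0,0,0],[0,0,0],0.4]]'; python3 -m handwheel '[[[0,0,0],[0,0,0],0.4],[[0,0,0],[0,0,0],0.4],[[0,0,0],[0,0,0],0.4],[[0,0,0],[0,0,0],0.4],[[0,0,0],[0,0,0],0.4]]'
python3 - <<'E'
from h import *
i=ctrl.get_image("scene"); a=cv2.imread("pics/s4.png"); 
crop(i,"s5.png",200,140,370,300,4); b=cv2.imread("pics/s5.png")
# compare platen/gear area with the home picture; find hub-top shift
d=cv2.absdiff(a,b).max(2); print(d[300:,90:580].mean(), (d[300:,90:580]>40).mean())
for n,(x,y) in dict(g1=(255,375),g2=(427,305)).items():
    t=a[y-60:y+70,x-60:x+60]; r=cv2.matchTemplate(b[y-90:y+100,x-90:x+90],t,cv2.TM_CCOEFF_NORMED); _,m,_,l=cv2.minMaxLoc(r); print(n,m,l[0]-30,l[1]-30)
for u,v in [(254,350),(427,277)]: print(p2w(i,200+u/4,140+v/4,86).round(1))
E
```

```text
clock: 30.95
eef_pos: [547.2, 9.2, 167.4]
tool_rot: [3.141, 0.006, -3.1]
force: [1.6, 0.2, -0.5]
width: -0.0
gripper_force: 0.0
clock: 31.37
eef_pos: [544.6, 8.3, 161.3]
tool_rot: [3.142, -0.002, -3.101]
force: [0.2, 0.2, -0.3]
width: 10.8
gripper_force: 0.0
clock: 31.78
eef_pos: [545.4, 8.4, 162.0]
tool_rot: [3.142, -0.0, -3.101]
force: [0.2, 0.2, 0.1]
width: 51.4
gripper_force: 0.0
2.753421368547419 0.006386554621848739
g1 0.9610788822174072 -1 -1
g2 0.9809632897377014 -1 -1
[570.1 -47.1  86. ]
[565.   76.6  86. ]
```

Image comparison shows the slide is home and the gears have not shifted. They are at (569,−47) and (565,76.5). Now I pick g1.

```bash
python3 -m handwheel '[[[0,0,0],[-0.011,-0.028,0],0.4],[[0,0,0],[-0.011,-0.029,0],0.4],[[0,0,0],[0,0,0.03],0.4],[[0,0,0],[0,0,0],0.4],[[0,0,0],[0,0,0],0.4]]'; python3 -m handwheel '[[[0,0,0],[0,0,0],0.4]]'
```

```text
clock: 32.25
eef_pos: [568.5, -47.7, 131.2]
tool_rot: [3.141, -0.003, -3.102]
force: [-0.6, 0.3, -0.2]
width: 51.2
gripper_force: 0.0
clock: 32.33
eef_pos: [569.8, -46.7, 132.8]
tool_rot: [3.141, 0.0, -3.1]
force: [0.1, 0.3, 1.2]
width: 51.2
gripper_force: 0.0
```

```bash
python3 -m handwheel '[[[0,0,0],[0,0,0.03],0.4],[[0,0,0],[0,0,0.03],0.4],[[0,0,0],[0,0,0.012],0.4],[[0,0,0],[0,0,0],0.4],[[0,0,0],[0,0,0],0.4]]';  python3 -m handwheel '[[[0,0,0],[0,0,0],1],[[0,0,0],[0,0,0],1],[[0,0,0],[0,0,0],1],[[0,0,0],[0,0,0],1],[[0,0,0],[0,0,0],1]]'; python3 -m handwheel '[[[0,0,0],[0,0,-0.01],1],[[0,0,0],[0,0,-0.03],1],[[0,0,0],[0,0,-0.035],1],[[0,0,0],[0,0,-0.03],1],[[0,0,0],[0,0,-0.01],1]]'; python3 -m handwheel '[[[0,0,0],[0.005,-0.020,0],1],[[0,0,0],[0.008,-0.034,0],1],[[0,0,0],[0.0092,-0.037,0],1],[[0,0,0],[0.0092,-0.037,0],1],[[0,0,0],[0.0092,-0.037,0],1]]'; python3 -m handwheel '[[[0,0,0],[0.0092,-0.037,0],1],[[0,0,0],[0.0092,-0.037,0],1],[[0,0,0],[0.0092,-0.037,0],1],[[0,0,0],[0.0092,-0.037,0],1],[[0,0,0],[0.008,-0.034,0],1]]'; python3 -m handwheel '[[[0,0,0],[0.005,-0.02,0],1],[[0,0,0],[0,0,0],1],[[0,0,0],[0,0,0],1]]'; python3 -c "
from h import *
i=ctrl.get_image('scene'); i2=wrist(); crop(i2,'w8.png',0,0,560,420,1);
print(ctrl.read_state()['eef_pos'],ctrl.read_state()['qpos'])"
```

```text
clock: 32.75
eef_pos: [570.1, -46.9, 60.9]
tool_rot: [3.141, 0.0, -3.1]
force: [0.1, 0.1, 0.4]
width: 51.4
gripper_force: 0.0
clock: 33.17
eef_pos: [571.1, -47.7, 62.2]
tool_rot: [-3.141, 0.003, -3.101]
force: [-1.3, -0.3, 4.9]
width: 26.1
gripper_force: 58.7
clock: 33.58
eef_pos: [572.1, -47.6, 180.3]
tool_rot: [-3.141, 0.008, -3.101]
force: [1.2, 0.6, -4.3]
width: 26.1
gripper_force: 60.0
clock: 34.0
eef_pos: [534.4, -215.6, 174.7]
tool_rot: [3.141, -0.002, -3.101]
force: [0.3, -1.1, -4.3]
width: 26.2
gripper_force: 59.9
clock: 34.42
eef_pos: [496.3, -400.2, 174.5]
tool_rot: [3.141, -0.002, -3.102]
force: [1.4, -0.1, -5.0]
width: 26.4
gripper_force: 59.9
clock: 34.67
eef_pos: [492.2, -419.6, 174.0]
tool_rot: [3.141, -0.002, -3.105]
force: [0.3, 0.1, -4.5]
width: 26.3
gripper_force: 60.0
[ 494.23785067 -416.31421861  174.5703992 ] [ 0.84123516  0.70005431 -0.31345407  1.57739295  0.25315285  0.90637091
  2.05204346]
```

View pics/w8.png

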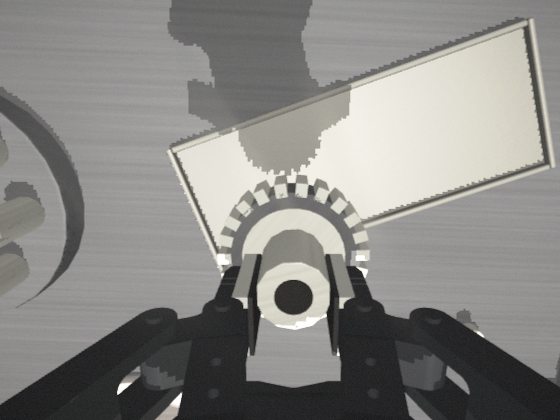

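The tray's rim corners are at (170,151), (531,18) and (551,165); the gear is firmly held by its hub at (293,297).

```bash
python3 - <<'E'
from h import *
i=wrist()
A,B,C=[p2w(i,u,v,14)[:2] for u,v in[(170,151),(531,18),(551,165)]]
print(A,B,C,np.linalg.norm(B-A),np.linalg.norm(C-B)); c=(A+C)/2; d=(A-B)/np.linalg.norm(A-B); print(c,d,"far",c+60*d,"near",c-60*d)
E
```

```text
[ 469.8142043  -518.08976815] [ 360.0036978  -246.19307698] [ 468.39839571 -205.09420164] 293.23396461361 115.92466557306186
[ 469.1063     -361.59198489] [ 0.37448086 -0.92723465] far [ 491.57515145 -417.22606361] near [ 446.63744856 -305.95790617]
```

```bash
python3 -m handwheel '[[[0,0,0],[0.0025,0,0.03],1],[[0,0,0],[0,0,0.035],1],[[0,0,0],[0,0,0.035],1],[[0,0,0],[0,0,0.025],1],[[0,0,0],[0,0,0.008],1]]'; python3 -m handwheel '[[[0,0,0],[0,0,0.004],1],[[0,0,0],[0,0,0.002],1],[[0,0,0],[0,0,0],1],[[0,0,0],[0,0,0],1]]'
```

```text
clock: 35.23
eef_pos: [489.8, -414.4, 38.0]
tool_rot: [3.136, -0.006, -3.098]
force: [0.2, 0.5, -5.0]
width: 25.9
gripper_force: 60.0
clock: 35.57
eef_pos: [493.1, -418.9, 38.1]
tool_rot: [-3.139, 0.003, -3.101]
force: [-0.1, 0.2, -3.6]
width: 26.1
gripper_force: 60.0
```

```bash
python3 -m handwheel '[[[0,0,0],[0,0,0.002],1],[[0,0,0],[0,0,0],1],[[0,0,0],[0,0,0],1]]'; python3 -m handwheel '[[[0,0,0],[0,0,0.0015],1],[[0,0,0],[0,0,0],1],[[0,0,0],[0,0,0],1]]'; python3 -m handwheel '[[[0,0,0],[0,0,0.001],1],[[0,0,0],[0,0,0],1],[[0,0,0],[0,0,0],1]]'
```

```text
clock: 35.82
eef_pos: [492.0, -418.4, 34.9]
tool_rot: [-3.141, 0.001, -3.101]
force: [0.2, -0.5, -4.6]
width: 26.2
gripper_force: 60.0
clock: 36.07
eef_pos: [492.0, -418.5, 33.3]
tool_rot: [-3.141, 0.0, -3.101]
force: [-0.8, -0.0, 1.5]
width: 26.2
gripper_force: 60.7
clock: 36.32
eef_pos: [492.0, -418.5, 33.3]
tool_rot: [-3.141, 0.0, -3.101]
force: [-2.7, 2.2, 8.7]
width: 25.9
gripper_force: 61.6
```

```bash
python3 -m handwheel '[[[0,0,0],[0,0,0],0.6],[[0,0,0],[0,0,0],0.5],[[0,0,0],[0,0,0],0.4],[[0,0,0],[0,0,0],0.4],[[0,0,0],[0,0,0],0.4]]';  python3 -m handwheel '[[[0,0,0],[0,0,-0.02],0.4],[[0,0,0],[0,0,-0.035],0.4],[[0,0,0],[0,0,-0.035],0.4],[[0,0,0],[0,0,-0.03],0.4],[[0,0,0],[0,0,0],0.4]]'; python3 -m handwheel '[[[0,0,0],[-0.004,0.019,0],0.4],[[0,0,0],[-0.0071,0.038,0],0.4],[[0,0,0],[-0.0071,0.038,0],0.4],[[0,0,0],[-0.0071,0.038,0],0.4],[[0,0,0],[-0.0071,0.038,0],0.4]]' >/dev/null; python3 -m handwheel '[[[0,0,0],[-0.0071,0.038,0],0.4],[[0,0,0],[-0.0071,0.038,0],0.4],[[0,0,0],[-0.0071,0.038,0],0.4],[[0,0,0],[-0.0071,0.038,0],0.4],[[0,0,0],[-0.0071,0.038,0],0.4]]' >/dev/null; python3 -m handwheel '[[[0,0,0],[-0.0071,0.038,0],0.4],[[0,0,0],[-0.0071,0.038,0],0.4],[[0,0,0],[-0.0071,0.038,0],0.4],[[0,0,0],[-0.004,0.017,0],0.4],[[0,0,0],[0,0,0],0.4]]'; python3 -m handwheel '[[[0,0,0],[0,0,0],0.4],[[0,0,0],[0,0,0],0.4]]'
python3 - <<'E'
from h import *
i=wrist(); p=w2p(i,[565,76.5,86]); print(p)
g=cv2.medianBlur(cv2.cvtColor(i["pixels"],cv2.COLOR_RGB2GRAY),3)
# dark bore of the hub near the expected pixel
x,y=p.round().astype(int); sub=g[y-30:y+30,x-30:x+30]; m=(sub<90).astype(np.uint8); n,l,st,c=cv2.connectedComponentsWithStats(m)
for k in range(1,n):
    if st[k,4]>30: u,v=c[k]+[x-30,y-30]; print(st[k],u,v,p2w(i,u,v,86).round(1))
s=ctrl.get_image("scene"); crop(s,"s6.png",200,140,370,300,4); b=cv2.imread("pics/s6.png"); a=cv2.imread("pics/s4.png")
t=a[340:420,380:480]; r=cv2.matchTemplate(b[300:460,340:520],a[265:350,375:480],cv2.TM_CCOEFF_NORMED) if 0 else None
E
```

```text
clock: 36.73
eef_pos: [491.8, -418.2, 31.6]
tool_rot: [3.142, 0.0, -3.101]
force: [-0.9, 0.3, 0.2]
width: 51.0
gripper_force: 0.0
clock: 37.15
eef_pos: [495.5, -420.5, 158.4]
tool_rot: [-3.134, 0.009, -3.101]
force: [1.3, -0.3, -0.2]
width: 51.5
gripper_force: 0.0
clock: 38.4
eef_pos: [565.4, 84.5, 151.7]
tool_rot: [3.137, 0.002, -3.092]
force: [0.6, 1.5, 0.5]
width: 51.5
gripper_force: 0.0
clock: 38.57
eef_pos: [564.6, 75.7, 151.3]
tool_rot: [-3.14, -0.001, -3.102]
force: [-1.5, -0.7, 0.2]
width: 51.2
gripper_force: 0.0
[296.4429317 223.4140725]
```

```bash
python3 - <<'E'
from h import *
i=wrist(); p=w2p(i,[565,76.5,86]); print(p)
g=cv2.cvtColor(i["pixels"],cv2.COLOR_RGB2GRAY); x,y=p.round().astype(int)
print(cv2.resize(g[y-40:y+40,x-40:x+40],(16,16),interpolation=cv2.INTER_AREA))
E
```

```text
[297.66314086 223.05223418]
[[233 158 136 194 237 242 242 243 243 243 243 243 243 243 242 242]
 [199 125 132 130 236 242 243 243 243 243 243 243 243 242 242 242]
 [124 137 215 207 239 241 242 243 243 243 243 242 242 242 242 241]
 [122 123 204 238 239 239 240 241 241 241 241 241 241 241 241 240]
 [191 212 228 239 239 239 240 240 241 241 241 241 241 240 240 240]
 [237 238 240 240 240 240 240 241 241 242 242 242 242 242 241 241]
 [237 238 239 239 240 240 240 240 241 241 241 241 241 241 240 240]
 [238 239 239 239 240 240 240 240 241 241 241 241 241 241 241 240]
 [240 240 241 241 242 241 242 242 242 243 242 243 243 242 242 242]
 [239 240 240 240 241 241 241 241 241 242 242 241 241 241 241 240]
 [238 238 239 239 239 239 240 240 240 240 240 240 239 239 239 239]
 [237 238 239 239 239 240 240 240 240 240 240 240 240 240 240 240]
 [236 236 237 237 237 238 238 238 238 238 238 238 238 238 237 237]
 [235 236 236 237 236 237 237 238 238 238 238 237 237 238 237 237]
 [235 235 236 237 237 237 238 238 238 239 239 239 238 238 238 239]
 [232 232 234 228 217 217 217 227 235 235 213 202 211 218 219 219]]
```

The gear has been knocked aside, and something dark is to its upper left. I'll locate it by its dark bore, checking both cameras.

```bash
python3 - <<'E'
from h import *
i=wrist(); g=cv2.cvtColor(i["pixels"],cv2.COLOR_RGB2GRAY)
print("wrist, cols 150-310, rows 60-260"); print(cv2.resize(g[60:240,150:310],(32,36),interpolation=cv2.INTER_AREA)//26)
s=ctrl.get_image("scene"); gs=cv2.cvtColor(s["pixels"],cv2.COLOR_RGB2GRAY)
a=cv2.imread("pics/s4.png"); t=a[255:360,372:475]; crop(s,"s6.png",200,100,440,300,4); b=cv2.imread("pics/s6.png")
r=cv2.matchTemplate(b,t,cv2.TM_CCOEFF_NORMED)
for _ in range(4):
    _,m,_,l=cv2.minMaxLoc(r); u,v=200+(l[0]+427-372)/4,100+(l[1]+277-255)/4; print(round(m,2),(u,v),p2w(s,u,v,86).round(1)); cv2.circle(r,l,40,-1,-1)
E
```

```text
wrist, cols 150-310, rows 60-260
[[3 5 4 ... 4 4 4]
 [3 5 6 ... 4 4 4]
 [3 5 6 ... 4 4 4]
 ...
 [8 8 8 ... 9 9 9]
 [8 8 8 ... 9 9 9]
 [8 8 8 ... 9 9 9]]
0.66 (290.0, 208.25) [544.5  38.2  86. ]
0.66 (372.5, 190.0) [581.3 264.9  86. ]
0.54 (325.5, 159.5) [435.3 199.   86. ]
0.51 (330.75, 240.25) [671.5  90.4  86. ]
```

```bash
python3 - <<'E'
from h import *
i=wrist(); g=cv2.cvtColor(i["pixels"],cv2.COLOR_RGB2GRAY); p=w2p(i,[544.5,38.2,86]); print(p, w2p(i,[544.5,38.2,52]))
x,y=p.round().astype(int); w=g[y-60:y+48,x-56:x+56]
for row in cv2.resize(w,(28,27),interpolation=cv2.INTER_AREA)//26: print(''.join(map(str,row)))
c=cv2.HoughCircles(cv2.GaussianBlur(g,(3,3),0),cv2.HOUGH_GRADIENT,1.5,20,param1=120,param2=18,minRadius=12,maxRadius=26)
for u,v,r in c[0]:
    if abs(u-x)<70 and abs(v-y)<70: print(u,v,r,p2w(i,u,v,86).round(1))
E
```

```text
[231.17934113 186.38361101] [239.3330648  174.30178998]
6666666666655544543666666666
6666666666544553554544666666
6666666655553543453355666666
7666666544543333333453445666
8766666554333444433332454666
8887654553345655555333555666
8888754333566555555543333356
9999855435654433345553235558
8999864345544443334555335579
8888643366555555433455433349
8899865465555555543355433459
9999874455555555554357645889
8888855455533335555358755579
8888887455433333555378655559
8888887555323333455488556899
8889997665323333555687456799
8999998885532333555884475799
9999998886554345788744698899
8888899988655555775446479999
8888889988878655545478789999
8888888888888667558679999999
8888889999988888788889999999
8888888888888988899999999999
8888888888899999999999999999
8888899999999999999999999999
8888999999999999999999999999
8888999999999999999999999999
231.75 171.75 25.05 [535.9  38.6  86. ]
246.75 153.75 25.05 [525.4  47.1  86. ]
210.75 137.25 23.4 [517.   27.2  86. ]
263.25 140.25 25.05 [517.5  56.2  86. ]
236.25 191.25 23.25 [547.3  41.1  86. ]
276.75 191.25 16.8 [546.4  64.4  86. ]
254.25 210.75 13.35 [558.7  51.6  86. ]
```

The bore is at about (229,185), so the gear moved to about (544,38). It is still upright on the platen. I'll refine the centroid.

```bash
python3 - <<'E'
from h import *
i=wrist(); g=cv2.cvtColor(i["pixels"],cv2.COLOR_RGB2GRAY); s=g[170:200,212:247]
for T in (80,95,105):
    n,l,st,c=cv2.connectedComponentsWithStats((s<T).astype(np.uint8))
    for k in range(1,n):
        if st[k,4]>40: u,v=c[k]+[212,170]; print(T,st[k],u,v,p2w(i,u,v,86).round(1))
print(ctrl.read_state()["eef_pos"])
E
```

```text
80 [  4   6  21  20 182] 223.56043956043956 187.2912087912088 [545.2  34.2  86. ]
95 [  4   3  24  23 431] 227.24825986078886 184.23897911832947 [543.4  36.3  86. ]
105 [  4   3  24  24 445] 227.23370786516853 184.31685393258428 [543.4  36.3  86. ]
[564.99648255  76.30631506 151.75477504]
```

```bash
python3 -m handwheel '[[[0,0,0],[0.012,-0.020,0],0.4],[[0,0,0],[0.011,-0.019,0],0.4],[[0,0,0],[0,0,0.025],0.4],[[0,0,0],[0,0,0.025],0.4],[[0,0,0],[0,0,0],0.4]]'; python3 -m handwheel '[[[0,0,0],[0,0,0],0.4],[[0,0,0],[0,0,0],0.4]]'; python3 - <<'E'
from h import *
i=wrist(); g=cv2.cvtColor(i["pixels"],cv2.COLOR_RGB2GRAY); p=w2p(i,[543.5,36.5,86]); x,y=p.round().astype(int); print(p); s=g[y-30:y+30,x-30:x+30]
for T in (70,95):
    n,l,st,c=cv2.connectedComponentsWithStats((s<T).astype(np.uint8))
    for k in range(1,n):
        if st[k,4]>40: u,v=c[k]+[x-30,y-30]; print(T,st[k],u,v,p2w(i,u,v,86).round(1))
E
```

```text
clock: 39.33
eef_pos: [540.7, 36.0, 98.5]
tool_rot: [-3.141, -0.007, -3.102]
force: [-1.3, -0.6, -0.1]
width: 50.9
gripper_force: 0.0
clock: 39.5
eef_pos: [544.2, 37.7, 102.5]
tool_rot: [3.141, 0.001, -3.101]
force: [0.7, -0.2, 0.2]
width: 51.4
gripper_force: 0.0
[293.11290431 255.56242501]
70 [ 16  16  28  27 608] 292.46217105263156 255.10855263157896 [543.3  36.2  86. ]
95 [  4   0  24  15 121] 274.57851239669424 229.8512396694215 [531.2  27.6  86. ]
95 [43  0 14 16 91] 313.6923076923077 230.75824175824175 [530.9  45.3  86. ]
95 [ 16  16  28  27 627] 292.4194577352472 255.0701754385965 [543.3  36.2  86. ]
```

```bash
python3 -m handwheel '[[[0,0,0],[0.001,-0.0015,0.02],0.4],[[0,0,0],[0,0,0.015],0.4],[[0,0,0],[0,0,0.006],0.4],[[0,0,0],[0,0,0],0.4],[[0,0,0],[0,0,0],0.4]]';  python3 -m handwheel '[[[0,0,0],[0,0,0],1],[[0,0,0],[0,0,0],1],[[0,0,0],[0,0,0],1],[[0,0,0],[0,0,0],1],[[0,0,0],[0,0,0],1]]'; python3 -m handwheel '[[[0,0,0],[0,0,-0.01],1],[[0,0,0],[0,0,-0.03],1],[[0,0,0],[0,0,-0.035],1],[[0,0,0],[0,0,-0.03],1],[[0,0,0],[0,0,-0.01],1]]'; python3 -m handwheel '[[[0,0,0],[0.006,-0.018,0],1],[[0,0,0],[0.0105,-0.032,0],1],[[0,0,0],[0.0111,-0.034,0],1],[[0,0,0],[0.0111,-0.034,0],1],[[0,0,0],[0.0111,-0.034,0],1]]'; python3 -m handwheel '[[[0,0,0],[0.0111,-0.034,0],1],[[0,0,0],[0.0111,-0.034,0],1],[[0,0,0],[0.0111,-0.034,0],1],[[0,0,0],[0.0111,-0.034,0],1],[[0,0,0],[0.0105,-0.032,0],1]]'; python3 -m handwheel '[[[0,0,0],[0.006,-0.018,0],1],[[0,0,0],[0,0,0],1],[[0,0,0],[0,0,0],1],[[0,0,0],[0,0,0],1]]'
python3 - <<'E'
from h import *
i=ctrl.get_image("scene"); g=cv2.cvtColor(i["pixels"],cv2.COLOR_RGB2GRAY); p=w2p(i,[492,-418.5,57]); x,y=p.round().astype(int); print(p)
for r in cv2.resize(g[y-20:y+26,x-23:x+23],(46,46))//26: print(''.join(map(str,r)))
E
```

```text
clock: 39.97
eef_pos: [543.2, 36.1, 61.5]
tool_rot: [3.141, 0.001, -3.101]
force: [-0.3, -1.1, -0.3]
width: 51.3
gripper_force: 0.0
clock: 40.38
eef_pos: [543.5, 36.2, 62.1]
tool_rot: [3.141, 0.002, -3.101]
force: [-0.1, 0.6, 6.0]
width: 25.9
gripper_force: 58.6
clock: 40.8
eef_pos: [544.8, 36.1, 180.4]
tool_rot: [3.141, 0.007, -3.101]
force: [-0.1, 0.3, -2.7]
width: 26.3
gripper_force: 59.6
clock: 41.22
eef_pos: [497.5, -119.5, 175.4]
tool_rot: [3.142, -0.001, -3.101]
force: [0.5, -0.9, -2.7]
width: 26.1
gripper_force: 59.7
clock: 41.63
eef_pos: [449.2, -290.0, 175.3]
tool_rot: [3.141, -0.002, -3.102]
force: [0.3, 0.5, -2.0]
width: 26.0
gripper_force: 59.7
clock: 41.97
eef_pos: [445.5, -305.3, 175.4]
tool_rot: [3.14, -0.001, -3.101]
force: [-0.5, 0.3, -2.9]
width: 26.0
gripper_force: 59.8
[112.10086505 261.59740252]
4333333333333333433343443333333345433445555555
3333333333333333334443433333334454333455555555
3333333343333434444333333333345433344555555555
3333334434333444333333334334454324455555555555
3333333333344433333333444344543344555555555555
433333333334333333334333345433344555
[... 1190 characters left out ...]
445545445555444567777777777644566333345555
5445554455555555653345677776665444455334445555
4455455545555556754544455554444575234344445555
5544455455555555556644433334664575223444555555
4555454555555555456556634544674454333445555555
5455455555555555455457635753553233434445555555
5455455555555555544445545543443333444555555555
5544555555555555555444334443334344444555555555
4455555555555555555544444443444445555555554455
5445555555555555555555444444455455555555544543
5455555555555555555555555555555555555555555433
5555555455555555555555555555555555555544554333
5555555555555555555555555555555555555445533333
5555555555555555555555555555555555554454322233
5555555555555555455555555555555555555543222333
```

g1 stands flat in the tray as expected. I lower g2.

```bash
python3 -m handwheel '[[[0,0,0],[-0.001,0,0.03],1],[[0,0,0],[0,0,0.035],1],[[0,0,0],[0,0,0.035],1],[[0,0,0],[0,0,0.025],1],[[0,0,0],[0,0,0.008],1]]' >/dev/null; python3 -m handwheel '[[[0,0,0],[0,0,0.004],1],[[0,0,0],[0,0,0.002],1],[[0,0,0],[0,0,0],1],[[0,0,0],[0,0,0],1],[[0,0,0],[0,0,0],1]]'; python3 -m handwheel '[[[0,0,0],[0,0,0.002],1],[[0,0,0],[0,0,0],1],[[0,0,0],[0,0,0],1]]'; python3 -m handwheel '[[[0,0,0],[0,0,0.001],1],[[0,0,0],[0,0,0],1],[[0,0,0],[0,0,0],1]]'
```

```text
clock: 42.85
eef_pos: [447.6, -307.0, 38.1]
tool_rot: [-3.14, 0.002, -3.101]
force: [-0.4, 0.8, -2.3]
width: 26.8
gripper_force: 59.7
clock: 43.1
eef_pos: [446.7, -306.6, 35.0]
tool_rot: [-3.141, 0.0, -3.101]
force: [-0.5, 0.1, -3.3]
width: 26.0
gripper_force: 59.7
clock: 43.35
eef_pos: [446.6, -306.3, 33.6]
tool_rot: [3.141, -0.0, -3.101]
force: [-0.1, 0.1, -3.0]
width: 26.0
gripper_force: 59.7
```

```bash
python3 -m handwheel '[[[0,0,0],[0,0,0.001],1],[[0,0,0],[0,0,0],1],[[0,0,0],[0,0,0],1]]'; python3 -m handwheel '[[[0,0,0],[0,0,0],0.6],[[0,0,0],[0,0,0],0.5],[[0,0,0],[0,0,0],0.4],[[0,0,0],[0,0,0],0.4],[[0,0,0],[0,0,0],0.4]]';  python3 -m handwheel '[[[0,0,0],[0,0,-0.02],0.4],[[0,0,0],[0,0,-0.035],0.4],[[0,0,0],[0,0,-0.035],0.4],[[0,0,0],[0,0,-0.04],0.4],[[0,0,0],[0,0,-0.04],0.4]]'; python3 -m handwheel '[[[0,0,0],[0,0.035,0],0.4],[[0,0,0],[0,0.035,0],0.4],[[0,0,0],[0,0.035,0],0.4],[[0,0,0],[0,0.0,0],0.4],[[0,0,0],[0,0,0],0.4]]'
python3 - <<'E'
from h import *
i=ctrl.get_image("scene"); g=cv2.cvtColor(i["pixels"],cv2.COLOR_RGB2GRAY)
for P in ([492,-418.5,57],[446.6,-306.3,57]):
    p=w2p(i,P); x,y=p.round().astype(int); s=g[y-14:y+14,x-14:x+14]
    n,l,st,c=cv2.connectedComponentsWithStats((s<70).astype(np.uint8))
    for k in range(1,n):
        if st[k,4]>6: u,v=c[k]+[x-14,y-14]; print(P,st[k],p2w(i,u,v,57).round(1))
# slide and dimmer against the earlier home/anticlockwise picture
crop(i,"s7.png",200,140,370,300,4); b=cv2.imread("pics/s7.png"); a=cv2.imread("pics/s4.png"); d=cv2.absdiff(a,b).max(2)
print("dimmer",d[130:230,355:450].mean(),"handle",d[180:300,235:310].mean(),"platen edge",d[200:330,480:580].mean())
x,y=w2p(i,[446.6,-306.3,57]).round().astype(int)
for r in g[y-16:y+24,x-22:x+22]//26: print(''.join(map(str,r)))
E
```

```text
clock: 43.6
eef_pos: [446.6, -306.5, 33.1]
tool_rot: [-3.141, -0.0, -3.101]
force: [-1.3, 1.1, 3.3]
width: 26.3
gripper_force: 60.6
clock: 44.02
eef_pos: [446.8, -306.4, 32.7]
tool_rot: [-3.142, 0.0, -3.101]
force: [-0.1, 0.6, -0.7]
width: 51.4
gripper_force: 0.0
clock: 44.43
eef_pos: [446.1, -306.0, 204.2]
tool_rot: [3.141, -0.001, -3.101]
force: [0.2, -1.4, 0.3]
width: 51.2
gripper_force: 0.0
clock: 44.85
eef_pos: [442.6, -199.5, 203.1]
tool_rot: [3.141, 0.0, -3.097]
force: [0.5, -0.8, -0.7]
width: 50.9
gripper_force: 0.0
[492, -418.5, 57] [12 11  4  4 11] [ 488.6 -419.6   57. ]
[446.6, -306.3, 57] [11 13  4  3  9] [ 445.6 -308.5   57. ]
dimmer 1.5890526315789473 handle 3.1372222222222224 platen edge 1.3273076923076923
33333333333333333333333322233222233333333333
33333333333333333333333332332223333333333333
33333333333333333333333333322233333333333333
33333333333333333333333443223333333344333333
33333333333333333333344432233333333454444443
33343333333333333343444323444333333455554444
33333333333333333344433344554444444555555555
33333333333333433454333445555555555555555555
333333333
[... 730 characters left out ...]
6334444434675357644455555
45445445554556763577533444446764444434455555
54555555555555653467654445677645664334555555
55455555555555554346777777775434664334555555
54445555555555565444566666554564344444555555
54445555555555554564444444444565333445555555
55555555555555545764444454565354334445555555
55555555555555544545654663575233444455555555
55555555555555544435544553354323445555555554
55555555555555555434433443234444445555555544
55455554555555555444433343344445555555555445
55555555555555555555444444454455555555554554
55555555555555555555444444555555555555545532
55555545555555555555555555555555555554454322
55555555555555555555555555555555555555543333
55555555555555555555555555555555555555433333
```

Both gears stand flat, hub up, in the tray. The slide is home, the dimmer is at its anticlockwise stop, and the arm is clear. I'll hand in.

```bash
python3 -c "
from cell import ctrl
print(ctrl.finish_job())"
```

```text
the job is handed in; nothing more can be done
None
```

The job is handed in: both hub gears went through the bright and dark passes and now lie hub up in the tray, with the slide home and the dimmer fully anticlockwise; the hand-in call returned no verdict.

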